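Pack a nib gift set and a tasting set into their die-cut trays

ROBOT

A 6-joint arm with a two-finger parallel gripper is mounted at the origin on a cart in front of the work surface, level with it; the furniture and walls round the work are solid. World frame = base frame: x ahead of the robot, y to its left, z up, the work surface at z = 0. Lengths are in m, angles in rad, forces in N, time in s.
With the tool pointing down it reaches from about 0.25 to 0.725 m from the base axis. Payload 4 kg.
Tool frame: the origin (TCP) lies on the centre line of the jaws, within the pads' length; the fingertips stand ahead of it and the grasp point (between the pads) lies 3 mm ahead of it (bot.tcp_to_tips is the z of the fingertips in the tool frame, in m); z points along the fingers, y is the line along which they close (so a half turn about z gives the same grasp; the last joint's range is limited). The gripper opens to 85 mm and grips with 20 to 120 N. Pads are 22 mm wide; open, the fingers measure 114 mm over their backs; the gripper's body (76 mm by 85 mm) begins 54 mm behind the grasp point. The pads swing forward as they close: fully open they stand 13 mm farther back than shut.
Start: joints at [1.129, 0.241, 0.005, 1.335, 0, 1.571], TCP at [0.214, 0.452, 0.253] pointing down, gripper open.
Joint ranges: [-2.72, 2.72], [-1.05, 1.87], [-1.09, 1.28], [-1.99, 2.15], [-1.42, 1.44], [-3.14, 3.14]. Speed limits (rad/s): [2.79, 2.79, 3.14, 3.14, 3.14, 3.14].

INTERFACE

Orientations are given as a unit quaternion [x, y, z, w].
In Python, from workcell import telemetry, camera, camera_params, ticket, boxes_of, cut_out, spot_point, bot gives the robot as it stands.
- The arm moves only by the shell command python3 -m creep 'ROWS'. ROWS is text: rows parted by semicolons, each of 5 numbers parted by spaces: the opening, from 0 (shut) to 1 (fully open), then the shift along the tool's x, y, z in units of 150 mm (1.0 is 150 mm), then the turn about the tool's z in units of 180 degrees (1.0 is 180 degrees). In form: claw x y z turn; .... A call has 1 to 12 rows; each row is the pose to reach, as a shift and turn from the pose commanded when the call began, along the tool's axes at that moment, turning the shorter way round; what a row does not reach only later rows make up. A row lasts 1/8 s, in which the tool goes at most 62.5 mm and 10.7 degrees, less where a joint would pass 70% of its speed; a pose out of reach is approached as far as the arm can. A call with a number of a shift or a turn outside -1 to 1 is refused whole. A call with a gripper value outside its range is refused whole. The fingers move at their own pace and stop on an object; the grip force is fixed at half the most. Time passes only in rows, so rows that repeat a pose let the fingers close. It gives the time, the measured TCP pose, the force, the opening and the grip force at its end, in the units of the state.
- telemetry.get_obs(): the state, without advancing time (a new reading comes with each control period).
- camera(name): name is "scene" or "top" or "wrist"; returns the picture (400x640x3 uint8, red, green, blue); there is no depth.
- camera_params(name): a dict with "camera_matrix" (3x3 intrinsics, pixels), "eye" and "attitude" of the camera in the world. Camera axes: x right, y down, z forward; pixel columns grow to the right and rows downward; lengths in m; the calibration is good to about 2 mm. A picture is of the moment at which its call begins: read the wrist's pose just before it. camera_params takes no time and is no camera call; for the wrist camera it gives the pose at the moment of the call.
- ticket.job_done(): hands the job in; it is judged then, once.
Trained networks look in the newest picture that a camera, given by its name, has taken for a name from the list of things; names that differ only in an ending like _2 or _b are one class to them, and where a whole thing is asked for, a point or a joint stands for the part that bears it (a point fixed in the world has none). Each returns a list of dicts, best first, with "conf" (0 to 1); they miss things now and then, are a little off and sometimes report something else, mostly with a low value. They report only what shows in the picture. A call takes as long as a camera call.
- boxes_of(thing, camera): "at" ([x, y, z] in m, in world coordinates, good to about 4 mm: the middle of the surface that is visible of it).
- cut_out(thing, camera): "pixels" (400x640 bool, what is visible of it).
- spot_point(thing, camera): "at" ([x, y, z] in m, in world coordinates, good to about 4 mm: a listed point, or the origin of a listed thing).
The state is a dict: "clock": time; "joint_pos": joint angles; "joint_vel": joint speeds; "tau": joint torques, N m; "eef_pos": TCP position; "tool_rot": TCP orientation; "ft_force": force on the tool from outside, world axes, zero at the start; "ft_torque": the same for the moment, N m; "grip_width": finger opening in m; "grasp_force": force on a finger pad.
Only numpy, scipy, OpenCV 4.12 (cv2) and the standard library are available. Lean on these libraries where they do the work, as an engineer would, in place of code of your own. Each camera call takes 0.05 s, during which the arm holds its last target. There are 200 camera calls.

TASK

Make up two gift sets from the pieces lying loose on the counter, each piece fully down in its own pocket of the two open carton trays. The large tray takes the nib set: the jar of cacao nibs upright in the round pocket and the steel scoop in the pocket cut to its outline. The narrow tray takes the tasting set: the fluted chocolate cup upright in the round pocket, the long chocolate roll in the longer pocket and the short chocolate log, flat side down, in the shorter one.

Things in the scene. Friction and masses are not known exactly. Their poses are not given: they have to be found in the camera images.
- nib_tray: Large carton tray, die-cut insert, 164 (x) x 176 (y) mm, fixed. Origin: centre of underside; x to its back edge, y left. Pocket floors 3, insert top 13, rim 15 mm up. Jar pocket: 73 mm round at x 36, y 45. Scoop pocket along y on x -44: blade part 50 mm wide, y 73 to -5; finger recess 66 wide to y -42; handle part 24 wide to y -73. Scoop fits only handle to -y, origin over (-44, 0). 4 mm play.
- tasting_tray: Narrow tray of like make, 104 (x) x 186 (y) mm, fixed. Origin: centre of underside; x to its back edge, y left. Pocket floors 3, insert top 11, rim 13 mm up. Cup pocket: 45 mm round at (0, 59). Roll pocket 72 along x by 25 at (0, -3); log pocket 50 along x by 27 at (0, -55), both either way round. Finger channel, x -14 to 14, floor deep, crosses these two from y -90 to 32. About 4 mm play.
- scoop: Steel sweet scoop with turned wooden handle, lying flat, 138 mm long along its y, 0.07 kg. Origin under mid-length, at the level it lies on; z up. Blade 42 mm wide, 21 high, from y -69 to 1; handle about 16 mm thick, y 2 to 69, axis 7 mm up at the blade, 12 at the end. Grasp the handle at about y 27 (axis 9 mm up), across x.
- nib_jar: Glass jar of cacao nibs with fixed cork, upright, 65 mm across, 110 high, about 0.3 kg. Origin: centre of underside. Glass is straight up to 86 mm; cork 60 mm across. Grasp round the glass. It is tall: at its start it can stand close beside a tray, and seated it is beside the scoop's blade, so a gripper body working low within 0.1 m may hit it; scoop, then jar, then chocolates is easiest.
- choc_cup: Fluted chocolate cup with cream filling, the one standing alone on the counter, 37 mm across the rim, 28 high, narrower at the foot, round. Origin: centre of underside, z up. Grasp across the rim. Behind the pieces is a raised display of chocolates, 0.17 m high (from x 0.54), behind the right-hand tray a glass case, 0.48 m high (from x 0.61): swing the arm across at a shorter reach.
- choc_roll: Long chocolate stick, the one lying alone on the counter, 64 mm long along its y, 17 wide, 18 high; does not roll. Origin under its middle, at the level it lies on, z up. Grasp across x.
- choc_log: Short moulded chocolate log, flat below, arched on top, the one lying alone on the counter, 42 mm long along its y, 19 wide, 16 high. Origin under its middle, at the level it lies on, z up. Grasp across x, low on the sides.

How it is judged:
At the end, for the whole second after the job is handed in: Scoop and jar sit in the large tray, cup, roll and log in the narrow one, each in its own pocket: within 6 mm of the pocket centre in x and y and 3 mm of its floor, tilted under 0.1 rad; scoop (handle towards the tray's -y), roll and log in line with the pocket to 0.2 rad; all at rest (x of scoop in the frame of nib_tray between -0.05 and -0.038 m and y of scoop in the frame of nib_tray between -0.006 and 0.006 m and z of scoop in the frame of nib_tray between 0 and 0.006 m and angle between each of scoop, nib_jar, choc_cup, choc_roll, choc_log's own z axis and vertical below 0.1 rad and linear speed of each of scoop, nib_jar, choc_cup, choc_roll, choc_log below 0.02 m/s and angle between the y axis of scoop and the y axis of nib_tray, either way round below 0.2 rad and x of nib_tray in the frame of scoop below -0.02 m and x of nib_jar in the frame of nib_tray between 0.03 and 0.042 m and y of nib_jar in the frame of nib_tray between 0.039 and 0.051 m and z of nib_jar in the frame of nib_tray between 0 and 0.006 m and x of choc_cup in the frame of tasting_tray between -0.006 and 0.006 m and y of choc_cup in the frame of tasting_tray between 0.053 and 0.065 m and z of choc_cup in the frame of tasting_tray between 0 and 0.006 m and x of choc_roll in the frame of tasting_tray between -0.006 and 0.006 m and y of choc_roll in the frame of tasting_tray between -0.009 and 0.003 m and z of choc_roll in the frame of tasting_tray between 0 and 0.006 m and angle between the y axis of each of choc_roll, choc_log and the x axis of tasting_tray, either way round below 0.2 rad and x of choc_log in the frame of tasting_tray between -0.006 and 0.006 m and y of choc_log in the frame of tasting_tray between -0.061 and -0.049 m and z of choc_log in the frame of tasting_tray between 0 and 0.006 m); the robot touches nothing.
It also fails if it takes over 125 s, if anything falls off the work surface, if the arm or the gripper's body presses on something with over 40 N, if the wrist force passes 120 N, or if a joint passes its speed limit or range.

## Working session

There is one attempt and no reset: what is moved stays moved. The work goes in short steps, Python scripts to look and compute and a shell command to move; the robot and the scene stay as the last step left them, time stands still between calls to the robot, and variables do not carry over. Pictures are saved under pics/ and viewed, at most 14 in all, crops included, and the job is handed in when it is done.

```bash
ls; mkdir -p pics
python3 - <<'E'
from workcell import *
import cv2,numpy as np
o=telemetry.get_obs();print(o['clock'],o['eef_pos'],o['tool_rot'],o['grip_width'],bot.tcp_to_tips)
for c in ['top','scene']:
    im=camera(c);cv2.imwrite(f'pics/{c}0.png',im[:,:,::-1])
    p=camera_params(c);print(c,p['eye'],p['attitude'],p['camera_matrix'])
    for t in ['nib_tray','tasting_tray','scoop','nib_jar','choc_cup','choc_roll','choc_log']:
        print(t,[(np.round(d['at'],3).tolist(),round(d['conf'],2)) for d in spot_point(t,c)[:3]])
E
```

```text
pics
0.0 [0.21353589 0.45147166 0.25241879] [ 2.19108377e-01  9.75699969e-01 -1.02025186e-03 -2.19375427e-04] 0.08512889785704159 0.022
top [ 0.44210198 -0.01478655  1.1721888 ] [ 0.71695118 -0.69660975  0.02162765 -0.01575151] [[430.87225451   0.         319.65037228]
 [  0.         430.87225451 203.61345858]
 [  0.           0.           1.        ]]
nib_tray [([0.498, -0.256, -0.001], 0.92)]
tasting_tray [([0.432, 0.312, -0.005], 0.89)]
scoop [([0.538, -0.052, -0.002], 0.67)]
nib_jar [([0.48, -0.436, -0.002], 0.58)]
choc_cup [([0.452, 0.095, -0.0], 0.66)]
choc_roll [([0.436, -0.072, -0.001], 0.73)]
choc_log [([0.443, 0.024, 0.003], 0.49)]
scene [-0.43923879 -0.86573396  1.01388621] [ 0.8208324  -0.36419927  0.18630909 -0.39860004] [[461.98819659   0.         316.01180631]
 [  0.         461.98819659 202.5112879 ]
 [  0.           0.           1.        ]]
nib_tray [([0.493, -0.254, -0.004], 0.77)]
tasting_tray [([0.434, 0.308, 0.002], 0.93)]
scoop [([0.535, -0.055, -0.002], 0.53)]
nib_jar [([0.481, -0.44, 0.001], 0.56)]
choc_cup [([0.455, 0.095, -0.007], 0.46)]
choc_roll [([0.436, -0.074, -0.002], 0.48)]
choc_log [([0.448, 0.023, 0.004], 0.4)]
```

View pics/top0.png

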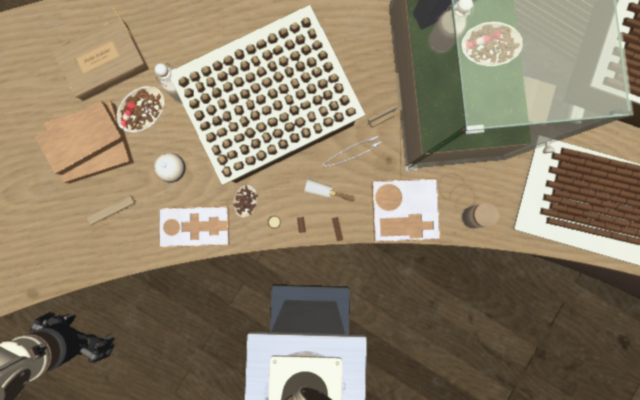

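View pics/scene0.png

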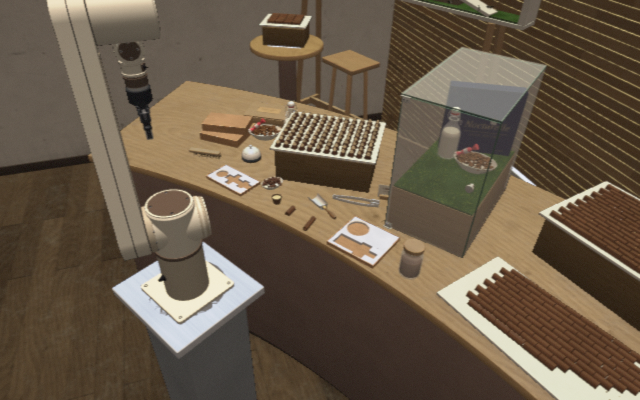

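The top view shows the narrow tray at about (194,227), the large tray at (406,210), the scoop at (329,190) with its handle to the right, the roll at (337,229), the log at (301,225), the cup at (274,222) and the jar at (482,215). The scene view agrees. Next I'll measure yaws and positions from the masks.

```bash
cat > h.py <<'E'
from workcell import *
import cv2,numpy as np
from scipy.spatial.transform import Rotation as R
def onplane(px,c,h,p=None):
    p=p or camera_params(c);K=np.array(p['camera_matrix']);M=R.from_quat(p['attitude']).as_matrix()
    px=np.asarray(px,float).reshape(-1,2)
    d=np.c_[(px[:,0]-K[0,2])/K[0,0],(px[:,1]-K[1,2])/K[1,1],np.ones(len(px))]@M.T
    e=np.array(p['eye']);return (e+d*((h-e[2])/d[:,2])[:,None])[:,:2]
def project(P,p):
    K=np.array(p['camera_matrix']);M=R.from_quat(p['attitude']).as_matrix()
    q=(np.asarray(P,float).reshape(-1,3)-p['eye'])@M@K.T;return q[:,:2]/q[:,2:]
def rect(t,c,h,p=None):
    "min-area rectangle of the mask of t laid on plane z=h: centre, long, short (mm), direction of long side (rad, mod pi)"
    r=cut_out(t,c)
    if not r:return None
    m=max(cv2.findContours(r[0]['pixels'].astype('u1'),cv2.RETR_EXTERNAL,cv2.CHAIN_APPROX_NONE)[0],key=len)
    q=onplane(m,c,h,p).astype('f4')*1000
    b=cv2.boxPoints(cv2.minAreaRect(q));e=[b[1]-b[0],b[2]-b[1]];n=[np.linalg.norm(x) for x in e]
    l=e[int(np.argmax(n))]
    return (b.mean(0)/1000).round(4).tolist(),round(max(n),1),round(min(n),1),round(np.arctan2(l[1],l[0])%np.pi,3),round(r[0]['conf'],2)
def pose():
    o=telemetry.get_obs();return np.array(o['eef_pos']),R.from_quat(o['tool_rot'])
def plan(xyz,ang=None,frm=None):
    """rows units to TCP xyz, closing line (tool y) along world angle ang (mod pi)"""
    p,r=frm or pose();d=r.inv().apply(np.array(xyz)-p)/.15
    t=0;y=r.apply([0,1,0]);a=np.arctan2(y[1],y[0])
    if ang is not None:
        t=-((ang-a+np.pi/2)%np.pi-np.pi/2)/np.pi   # tool z down: turn about it is minus world yaw
    j=telemetry.get_obs()['joint_pos']
    print('shift',d.round(3),'turn',round(t,3),'now',p.round(4),'yaw',round(a,3),'j6',round(j[5],2))
E
python3 - <<'E'
from h import *
for c in ['top','scene']:
    camera(c)
    for t,h in [('nib_tray',.015),('tasting_tray',.013),('scoop',.01),('nib_jar',.05),('choc_cup',.028),('choc_roll',.018),('choc_log',.012)]: print(c,t,rect(t,c,h))
o=telemetry.get_obs();p=camera_params('wrist');r=R.from_quat(o['tool_rot'])
print('cam in tool',r.inv().apply(p['eye']-o['eef_pos']),(r.inv()*R.from_quat(p['attitude'])).as_matrix().round(3),p['camera_matrix'][0])
plan([.5,-.1,.25],0)
E
```

```text
top nib_tray ([0.4945000112056732, -0.2549999952316284], np.float32(181.9), np.float32(163.6), np.float32(1.642), 0.66)
top tasting_tray ([0.4323999881744385, 0.31290000677108765], np.float32(188.4), np.float32(102.7), np.float32(1.65), 0.82)
top scoop ([0.535099983215332, -0.049400001764297485], np.float32(136.9), np.float32(40.4), np.float32(1.277), 0.89)
top nib_jar ([0.482699990272522, -0.44040000438690186], np.float32(99.9), np.float32(65.3), np.float32(1.6), 0.79)
top choc_cup ([0.45179998874664307, 0.09619999676942825], np.float32(34.5), np.float32(31.8), np.float32(0.033), 0.7)
top choc_roll ([0.43880000710487366, -0.0731000006198883], np.float32(64.2), np.float32(20.6), np.float32(0.306), 0.44)
top choc_log None
scene nib_tray ([0.48980000615119934, -0.26190000772476196], np.float32(182.1), np.float32(179.9), np.float32(1.635), 0.73)
scene tasting_tray ([0.4284999966621399, 0.3057999908924103], np.float32(197.1), np.float32(116.6), np.float32(1.631), 0.87)
scene scoop ([0.5424000024795532, -0.05180000141263008], np.float32(134.1), np.float32(40.2), np.float32(1.269), 0.72)
scene nib_jar ([0.4934000074863434, -0.4359000027179718], np.float32(178.7), np.float32(65.9), np.float32(0.382), 0.65)
scene choc_cup ([0.513700008392334, -0.42590001225471497], np.float32(179.5), np.float32(67.1), np.float32(0.395), 0.5)
scene choc_roll ([0.4325000047683716, -0.08030000329017639], np.float32(77.5), np.float32(22.9), np.float32(0.229), 0.38)
scene choc_log ([0.44350001215934753, 0.01730000041425228], np.float32(48.0), np.float32(17.8), np.float32(0.202), 0.38)
cam in tool [ 0.08352712  0.00014467 -0.11875649] [[ 0.    -0.946 -0.323]
 [ 1.     0.     0.001]
 [-0.    -0.323  0.946]] [287.65611617   0.         320.3020891 ]
shift [-3.298 -2.51   0.022] turn 0.359 now [0.2138 0.452  0.2533] yaw 1.129 j6 1.57
```

```bash
python3 -m creep '1 -0.83 -0.6 0 0;1 -0.83 -0.6 0 0;1 -0.83 -0.6 0 0;1 -0.83 -0.6 0 0' && python3 -m creep '1 -0.83 -0.6 0 0;1 -0.83 -0.6 0 0;1 -0.83 -0.6 0 0;1 -0.83 -0.6 0 0' && python3 -m creep '1 -0.83 -0.6 0 0;1 -0.83 -0.6 0 0;1 -0.83 -0.6 0 0;1 -0.83 -0.6 0 0' && python3 -m creep '1 -0.7 -0.5 0 0.45;1 -0.7 -0.5 0 0.45;1 -0.7 -0.5 0 0.45;1 -0.7 -0.5 0 0.45;1 -0.7 -0.5 0 0.45;1 -0.7 -0.5 0 0.45;1 -0.7 -0.5 0 0.45;1 -0.7 -0.5 0 0.45;1 -0.7 -0.5 0 0.45;1 -0.7 -0.5 0 0.45'
python3 - <<'E'
from h import *
p=camera_params('wrist');im=camera('wrist');cv2.imwrite('pics/w1.png',im[:,:,::-1])
for t,h in [('nib_tray',.015),('scoop',.01),('choc_cup',.028),('choc_roll',.018),('choc_log',.012)]: print(t,rect(t,'wrist',h,p),[np.round(d['at'],3) for d in spot_point(t,'wrist')])
plan([.52,-.08,.15],-.298)
E
```

```text
clock: 2.1
eef_pos: [0.2885, 0.316, 0.2536]
tool_rot: [0.221, 0.975, 0.0, 0.0]
ft_force: [-0.5, 0.4, -0.5]
grip_width: 0.0853
grasp_force: 0.0
clock: 2.6
eef_pos: [0.3626, 0.1825, 0.2534]
tool_rot: [0.22, 0.975, 0.0, 0.0]
ft_force: [-0.5, 0.9, 0.1]
grip_width: 0.0856
grasp_force: 0.0
clock: 3.1
eef_pos: [0.4368, 0.0485, 0.2531]
tool_rot: [0.22, 0.976, 0.0, -0.0]
ft_force: [0.4, -0.4, 0.9]
grip_width: 0.0853
grasp_force: 0.0
clock: 4.35
eef_pos: [0.4989, -0.063, 0.2533]
tool_rot: [0.799, 0.601, 0.0, -0.0]
ft_force: [-0.1, 0.5, 0.2]
grip_width: 0.0853
grasp_force: 0.0
nib_tray ([0.4950999915599823, -0.25220000743865967], np.float32(183.9), np.float32(164.9), np.float32(1.646), 0.89) [array([ 0.495, -0.259, -0.002]), array([0.451, 0.1  , 0.004])]
scoop ([0.5376999974250793, -0.051100000739097595], np.float32(137.6), np.float32(41.6), np.float32(1.339), 0.89) [array([ 0.54 , -0.052,  0.004])]
choc_cup ([0.4523000121116638, 0.09549999982118607], np.float32(33.2), np.float32(31.5), np.float32(2.751), 0.88) [array([0.454, 0.096, 0.004])]
choc_roll ([0.43970000743865967, -0.07100000232458115], np.float32(65.6), np.float32(17.9), np.float32(0.237), 0.62) [array([ 0.437, -0.076, -0.   ])]
choc_log ([0.447299987077713, 0.02410000003874302], np.float32(44.9), np.float32(19.9), np.float32(0.166), 0.91) [array([0.445, 0.027, 0.002])]
shift [-0.059  0.165  0.689] turn 0.004 now [ 0.4988 -0.0646  0.2533] yaw -0.285 j6 1.73
```

View pics/w1.png

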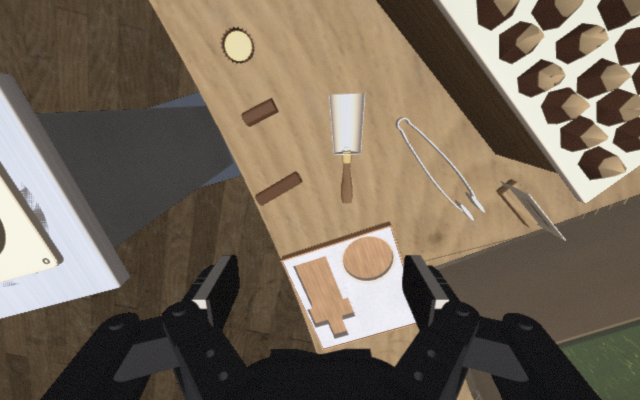

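Wrist view: the scoop runs from (347,94) to (347,201) and the whole large tray is at about (355,290). I'll fit the tray outlines to the image edges and move lower over the scoop handle.

```bash
cat >> h.py <<'E'
from scipy.optimize import minimize
def circ(x,y,d,z): a=np.linspace(0,2*np.pi,80,endpoint=False);return np.c_[x+d/2*np.cos(a),y+d/2*np.sin(a),0*a+z]
def poly(v,z):
    v=np.array(v,float);o=[]
    for a,b in zip(v,np.roll(v,-1,0)):
        n=max(2,int(np.linalg.norm(b-a)/2));o.append(a+(b-a)*np.linspace(0,1,n,endpoint=False)[:,None])
    o=np.vstack(o);return np.c_[o,np.full(len(o),z)]
def box(x,y,a,b,z): return poly([(x-a/2,y-b/2),(x+a/2,y-b/2),(x+a/2,y+b/2),(x-a/2,y+b/2)],z)
NIB=np.vstack([box(0,0,164,176,15),circ(36,45,73,13),poly([(-44+s*w,y) for s,w,y in [(1,25,73),(1,25,-5),(1,33,-5),(1,33,-42),(1,12,-42),(1,12,-73),(-1,12,-73),(-1,12,-42),(-1,33,-42),(-1,33,-5),(-1,25,-5),(-1,25,73)]],13)])/1000
TAS=np.vstack([box(0,0,104,186,13),circ(0,59,45,11)]+[box(sx*25,-3,22,25,11)[:0] for sx in (1,)]+[poly([(-14,32),(14,32),(14,9.5),(36,9.5),(36,-15.5),(14,-15.5),(14,-41.5),(25,-41.5),(25,-68.5),(14,-68.5),(14,-90),(-14,-90),(-14,-68.5),(-25,-68.5),(-25,-41.5),(-14,-41.5),(-14,-15.5),(-36,-15.5),(-36,9.5),(-14,9.5)],11)])/1000
def fit(im,p,model,x0):
    "tray x,y,yaw by matching projected outlines to image edges"
    e=cv2.Canny(cv2.GaussianBlur(cv2.cvtColor(im,cv2.COLOR_RGB2GRAY),(3,3),0),40,110)
    D=np.minimum(cv2.distanceTransform(255-e,cv2.DIST_L2,5),6)
    def cost(q):
        c,s=np.cos(q[2]),np.sin(q[2]);P=model@np.array([[c,s,0],[-s,c,0],[0,0,1]])+[q[0],q[1],0]
        u=project(P,p).astype('f4');return float(cv2.remap(D,u[None,:,0].copy(),u[None,:,1].copy(),cv2.INTER_LINEAR,borderMode=cv2.BORDER_CONSTANT,borderValue=6).mean())
    best=min((minimize(cost,np.array(x0)+[dx,dy,0],method='Nelder-Mead',options=dict(initial_simplex=np.array(x0)+[dx,dy,0]+np.array([[0,0,0],[.004,0,0],[0,.004,0],[0,0,.03]]))) for dx in (-.004,0,.004) for dy in (-.004,0,.004)),key=lambda r:r.fun)
    return best.x.round(4),round(best.fun,2)
def pca(t,c,h,p):
    r=cut_out(t,c);y,x=np.nonzero(r[0]['pixels']);q=onplane(np.c_[x,y],c,h,p)
    w,v=np.linalg.eigh(np.cov(q.T));a=v[:,1];m=q.mean(0);s=(q-m)@a;t_=(q-m)@v[:,0]
    o=m+a*(s.min()+s.max())/2
    return o.round(4),round(np.arctan2(a[1],a[0])%np.pi,3),round(np.ptp(s),4),round(np.ptp(t_),4)
E
python3 -m creep '1 -0.06 0.16 0.62 0;1 -0.06 0.16 0.62 0;1 -0.06 0.16 0.62 0;1 -0.06 0.16 0.62 0'
python3 - <<'E'
from h import *
im=cv2.imread('pics/top0.png')[:,:,::-1].copy();p=camera_params('top')
print(fit(im,p,NIB,[.495,-.255,.075]),fit(im,p,TAS,[.432,.31,.075]))
p=camera_params('wrist');im=camera('wrist');cv2.imwrite('pics/w2.png',im[:,:,::-1])
print(fit(im,p,NIB,[.495,-.255,.075]))
print(pca('scoop','wrist',.01,p),pca('scoop','wrist',.0,p),[np.round(d['at'],3) for d in spot_point('scoop','wrist')])
camera('top');print(pca('scoop','top',.01,camera_params('top')))
plan([.52,-.08,.1],-.298)
E
```

```text
clock: 5.4
eef_pos: [0.5199, -0.0799, 0.1616]
tool_rot: [0.8, 0.6, 0.001, 0.001]
ft_force: [0.2, 0.1, -0.3]
grip_width: 0.0855
grasp_force: 0.0
(array([ 0.4935, -0.2567,  0.0701]), np.float64(0.59)) (array([0.4331, 0.3145, 0.0631]), np.float64(0.61))
(array([ 0.4959, -0.2551,  0.0853]), np.float64(2.76))
(array([ 0.5363, -0.0507]), np.float64(1.326), np.float64(0.1384), np.float64(0.0429)) (array([ 0.536 , -0.0526]), np.float64(1.326), np.float64(0.1435), np.float64(0.0445)) [array([ 0.536, -0.049,  0.002])]
(array([ 0.5457, -0.0133]), np.float64(1.255), np.float64(0.064), np.float64(0.0438))
shift [-0.001  0.     0.41 ] turn 0.004 now [ 0.5199 -0.0798  0.1616] yaw -0.284 j6 1.7
```

View pics/w2.png

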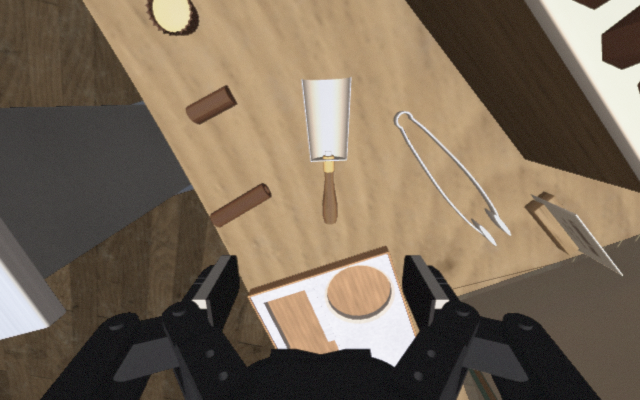

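The scoop's blade is at about (327,120), its neck at (328,163) and its handle end at (330,222). The tray's near edge starts at about y=250.

Run:
```python
from h import *
p=camera_params('wrist')
a=onplane([(327,79)],0,.004,p)[0];n=onplane([(327.7,158)],0,.008,p)[0];e=onplane([(330,223)],0,.009,p)[0]
print(a,n,e,np.linalg.norm(a-e),[np.arctan2(*(u-v)[::-1]) for u,v in[(a,n),(n,e),(a,e)]])
# image 1, wrist pose reconstructed
o=telemetry.get_obs();r=R.from_quat(o['tool_rot']);rel=r.inv().apply(p['eye']-o['eef_pos']);rr=r.inv()*R.from_quat(p['attitude'])
r1=R.from_quat([.799,.601,0,0]);q=dict(p);q['eye']=np.array([.4988,-.0646,.2533])+r1.apply(rel);q['attitude']=(r1*rr).as_quat()
a=onplane([(347,94)],0,.004,q)[0];n=onplane([(347,152)],0,.008,q)[0];e=onplane([(347,202)],0,.009,q)[0]
print(a,n,e,np.linalg.norm(a-e),[np.arctan2(*(u-v)[::-1]) for u,v in[(a,n),(n,e),(a,e)]])
im=cv2.imread('pics/w1.png')[:,:,::-1].copy();print(fit(im,q,NIB,[.495,-.255,.075]))
```

```text
[0.5542177  0.01577962] [ 0.53563791 -0.05178039] [ 0.51960785 -0.11700407] 0.13722007658944377 [np.float64(1.3024193442493366), np.float64(1.329802270247687), np.float64(1.3158210994394404)]
[0.55454817 0.01352915] [ 0.53704689 -0.05343645] [ 0.52036516 -0.11825588] 0.1361461491663517 [np.float64(1.3151667032778056), np.float64(1.3189056216913946), np.float64(1.317004811356657)]
(array([ 0.4941, -0.2512,  0.0736]), np.float64(1.32))
```

Run:
```python
from h import *
plan([.5302,-.0776,.026],-.254)
```

```text
shift [0.033 0.06  0.904] turn -0.01 now [ 0.5199 -0.0798  0.1616] yaw -0.284 j6 1.7
```

```bash
python3 -m creep '0.5 0.033 0.06 0.5 -0.01;0.5 0.033 0.06 0.5 -0.01;0.5 0.033 0.06 0.7 -0.01;0.5 0.033 0.06 0.8 -0.01;0.5 0.033 0.06 0.9 -0.01;0.5 0.033 0.06 0.9 -0.01;0.5 0.033 0.06 0.9 -0.01' && python3 -m creep '0 0 0 0 0;0 0 0 0 0;0 0 0 0 0;0 0 0 0 0;0 0 0 0 0'
```

```text
clock: 6.58
eef_pos: [0.53, -0.0777, 0.0261]
tool_rot: [0.791, 0.612, 0.0, 0.0]
ft_force: [-0.1, 1.0, 0.0]
grip_width: 0.0427
grasp_force: 0.0
clock: 7.2
eef_pos: [0.5299, -0.0777, 0.0261]
tool_rot: [0.791, 0.612, 0.0, 0.001]
ft_force: [-1.8, -0.1, 5.9]
grip_width: 0.0129
grasp_force: 58.7
```

```bash
python3 -m creep '0 0 0 -0.2 0;0 0 0 -0.6 0;0 0 0 -0.9 0;0 0 0 -0.9 0'
python3 - <<'E'
from h import *
plan([.452,-.284,.16],.073)
E
```

```text
clock: 7.7
eef_pos: [0.5322, -0.0781, 0.1645]
tool_rot: [0.791, 0.612, 0.003, 0.003]
ft_force: [-0.1, -0.3, -1.1]
grip_width: 0.013
grasp_force: 58.7
shift [-1.463 -0.174  0.027] turn -0.104 now [ 0.5322 -0.0781  0.1645] yaw -0.253 j6 1.68
```

```bash
python3 -m creep '0 -0.55 -0.09 0 0;0 -0.55 -0.09 0 0;0 -0.55 -0.09 0 0;0 -0.55 -0.09 0 0'
python3 - <<'E'
from h import *
p=camera_params('wrist');im=camera('wrist');cv2.imwrite('pics/w3.png',im[:,:,::-1])
print(fit(im,p,NIB,[.494,-.254,.073]))
print(rect('nib_tray','wrist',.015,p))
im=camera('scene');print(fit(im,camera_params('scene'),NIB,[.494,-.254,.073]))
im=camera('top');print(fit(im,camera_params('top'),NIB,[.494,-.254,.073]))
plan([.452,-.284,.16],.073)
E
```

```text
clock: 8.2
eef_pos: [0.4953, -0.1536, 0.1594]
tool_rot: [0.791, 0.612, -0.0, -0.001]
ft_force: [0.2, -0.2, -0.1]
grip_width: 0.013
grasp_force: 58.7
(array([ 0.4943, -0.2558,  0.0748]), np.float64(2.54))
([0.5302000045776367, -0.23250000178813934], np.float32(141.6), np.float32(88.5), np.float32(1.639), 0.95)
(array([ 0.4938, -0.2575,  0.0603]), np.float64(0.38))
(array([ 0.5539, -0.2869, -0.1745]), np.float64(2.22))
shift [-0.917 -0.066  0.   ] turn -0.103 now [ 0.4959 -0.1533  0.16  ] yaw -0.252 j6 1.52
```

View pics/w3.png

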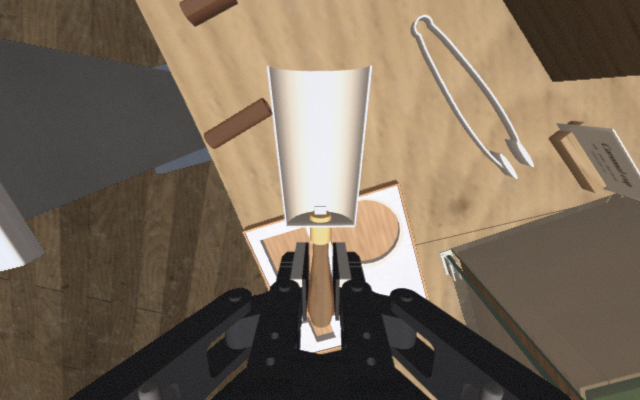

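Run:
```python
from h import *
p=camera_params('wrist');P,r=pose();z=P[2]-.026
for px,h in [((320,67),z+.003),((320,67),z+.015),((320.5,224),z+.0),((320.5,205),z+.019),((322,325),z+.012)]:
    q=onplane([px],0,h,p)[0];print(px,h,r.inv().apply(np.r_[q,h]-P).round(4))
c,s=np.cos(.069),np.sin(.069);g=np.array([.494,-.2565])+np.array([[c,-s],[s,c]])@[-.044,-.027];print(g)
plan([*g,.16],.069)
```

```text
(320, 67) 0.1370350372371068 [ 0.0977 -0.0003  0.023 ]
(320, 67) 0.14903503723710682 [ 0.0965 -0.0002  0.011 ]
(320.5, 224) 0.1340350372371068 [0.0193 0.     0.026 ]
(320.5, 205) 0.1530350372371068 [0.0374 0.     0.007 ]
(322, 325) 0.1460350372371068 [-0.0385  0.0009  0.014 ]
[ 0.45196622 -0.28646934]
shift [-0.933 -0.062  0.   ] turn -0.102 now [ 0.4959 -0.1533  0.16  ] yaw -0.252 j6 1.52
```

```bash
python3 -m creep '0 -0.93 -0.06 0 -0.1;0 -0.93 -0.06 0 -0.1;0 -0.93 -0.06 0 -0.1;0 -0.93 -0.06 0 -0.1;0 -0.93 -0.06 0 -0.1'
python3 - <<'E'
from h import *
p=camera_params('wrist');im=camera('wrist');cv2.imwrite('pics/w4.png',im[:,:,::-1])
print(fit(im,p,NIB,[.494,-.2565,.069]))
im=camera('top');cv2.imwrite('pics/t4.png',im[100:300,280:540,::-1])
plan([.452,-.2865,.03],.069)
E
```

```text
clock: 9.02
eef_pos: [0.4523, -0.286, 0.1602]
tool_rot: [0.685, 0.729, 0.0, -0.0]
ft_force: [0.2, 0.6, -0.8]
grip_width: 0.0132
grasp_force: 58.6
(array([ 0.4901, -0.2601,  0.0705]), np.float64(2.73))
shift [-0.005 -0.003  0.869] turn -0.002 now [ 0.4525 -0.2857  0.1603] yaw 0.063 j6 0.94
```

View pics/w4.png

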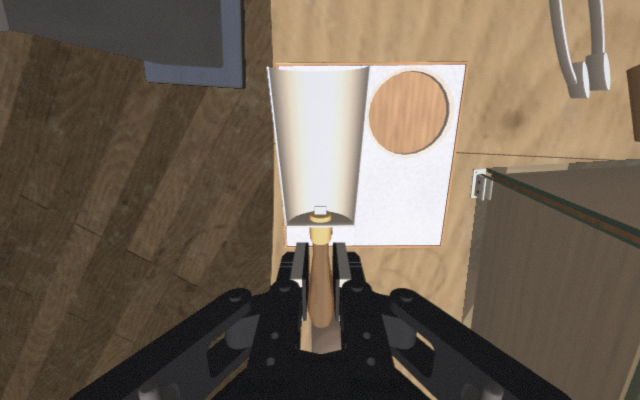

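Tray corners show at (277,63), (466,64), (440,246) and (287,246), with the jar pocket centred at (408,112). I'll check the tray pose from these.

Run:
```python
from h import *
p=camera_params('wrist')
T=np.array([.494,-.2565,.069]);c,s=np.cos(T[2]),np.sin(T[2]);M=np.array([[c,-s],[s,c]])
for m,z in [((82,88),15),((82,-88),15),((-82,-88),15),((-82,88),15)]:
    w=T[:2]+M@(np.array(m)/1000);print(m,project([*w,z/1000],p).round(1))
u=project(np.c_[(circ(36,45,73,13)[:,:2]/1000)@M.T+T[:2],np.full(80,.013)],p);print('circle',u.min(0),u.max(0))
im=cv2.imread('pics/w4.png')
for r in (200,150,112): print(r,[x for x in range(262,480) if np.abs(im[r,x].astype(int)-im[r,x-1]).sum()>45])
for cc in (440,400,408): print(cc,[y for y in range(50,260) if np.abs(im[y,cc].astype(int)-im[y-1,cc]).sum()>45])
```

```text
(82, 88) [[470.1  60.5]]
(82, -88) [[442.4 248.5]]
(-82, -88) [[283.4 249.3]]
(-82, 88) [[273.4  61.7]]
circle [368.20731575  69.5567909 ] [450.8499213  155.24293467]
200 [273, 274, 282, 283, 284, 356, 357, 446, 447, 476]
150 [274, 275, 276, 277, 278, 279, 361, 362, 387, 388, 389, 421, 422, 423, 424, 453, 454, 455]
112 [271, 272, 273, 274, 275, 364, 365, 366, 369, 446, 447, 448, 449, 450, 458, 459, 460]
440 [62, 64, 65, 83, 84, 85, 88, 89, 130, 131, 135, 136, 137, 239, 241, 242, 245, 246]
400 [65, 66, 73, 154, 155, 245, 246, 248]
408 [65, 66, 71, 153, 154, 155, 245, 246, 248]
```

```bash
python3 -m creep '0 -0.005 -0.005 0.4 -0.002;0 -0.005 -0.005 0.6 -0.002;0 -0.005 -0.005 0.7 -0.002;0 -0.005 -0.005 0.75 -0.002;0 -0.005 -0.005 0.8 -0.002;0 -0.005 -0.005 0.84 -0.002;0 -0.005 -0.005 0.86 -0.002;0 -0.005 -0.005 0.865 -0.002;0 -0.005 -0.005 0.865 -0.002'
```

```text
clock: 10.25
eef_pos: [0.4514, -0.2878, 0.0308]
tool_rot: [0.683, 0.73, 0.0, 0.0]
ft_force: [0.2, -0.6, -0.3]
grip_width: 0.0125
grasp_force: 58.7
```

```bash
python3 -m creep '0 0.007 0 0 0;0 0.007 0 0.006 0;0 0.007 0 0.01 0;0 0.007 0 0.012 0'
python3 - <<'E'
from h import *
p=camera_params('wrist');im=camera('wrist');cv2.imwrite('pics/w5.png',im[:,:,::-1]);print(telemetry.get_obs()['eef_pos'])
E
```

```text
clock: 10.75
eef_pos: [0.4513, -0.2867, 0.0292]
tool_rot: [0.683, 0.73, 0.0, 0.0]
ft_force: [-1.2, 0.6, 4.9]
grip_width: 0.013
grasp_force: 58.9
[ 0.45128222 -0.28670538  0.02921677]
```

View pics/w5.png

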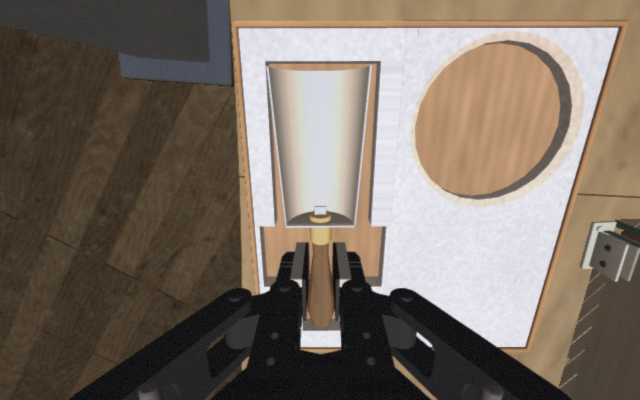

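The scoop lies centred in its pocket, with the blade inside (270–380, 62–228) and about 5 N of contact. I'll release it, lift, and head for the jar.

```bash
python3 -m creep '0.3 0 0 0 0;0.3 0 0 0 0;0.3 0 0 0 0;0.3 0 0 -0.2 0;0.3 0 0 -0.6 0;0.3 0 0 -0.97 0;1 0 0 -0.97 0' && python3 -m creep '1 0 0 -0.6 0;1 0 0 -0.6 0;1 0 0 -0.6 0'
python3 - <<'E'
from h import *
p=camera_params('wrist');im=camera('wrist');cv2.imwrite('pics/w6.png',im[:,:,::-1])
print(fit(im,p,NIB,[.4935,-.2565,.069]))
print([(np.round(d['at'],3),d['conf']) for d in spot_point('nib_jar','wrist')],[(np.round(d['at'],3),d['conf']) for d in boxes_of('nib_jar','wrist')])
camera('top');print([np.round(d['at'],3) for d in spot_point('nib_jar','top')])
plan([.482,-.438,.25],0.07)
E
```

```text
clock: 11.68
eef_pos: [0.4542, -0.2886, 0.1796]
tool_rot: [0.683, 0.73, 0.001, 0.005]
ft_force: [0.9, 0.6, -0.8]
grip_width: 0.0426
grasp_force: 0.0
clock: 12.05
eef_pos: [0.4521, -0.2873, 0.2658]
tool_rot: [0.683, 0.73, 0.0, 0.002]
ft_force: [-0.1, 0.2, -0.5]
grip_width: 0.0857
grasp_force: 0.0
(array([ 0.4941, -0.2568,  0.0759]), np.float64(1.53))
[(array([ 0.484, -0.437, -0.003]), 0.84)] [(array([ 0.483, -0.42 ,  0.1  ]), 0.76), (array([ 0.508, -0.254,  0.013]), 0.21)]
[array([ 0.435, -0.073,  0.001])]
shift [-1.025  0.143  0.078] turn -0.001 now [ 0.4503 -0.2861  0.2621] yaw 0.067 j6 0.94
```

View pics/w6.png

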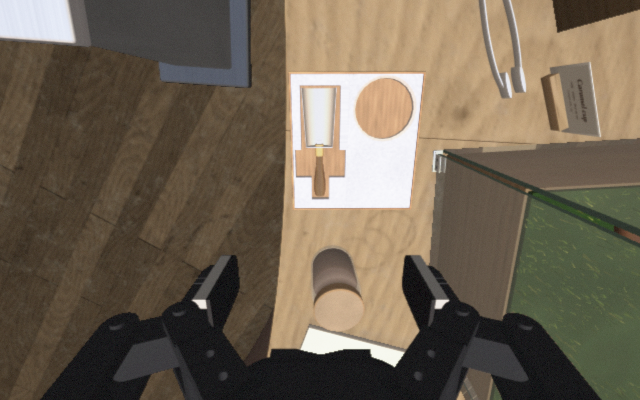

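The scoop sits in its pocket. The jar's cork top is at (338,310), clear of the tray and the glass case.

```bash
python3 - <<'E'
from h import *
p=camera_params('wrist');print(onplane([(338,310)],0,.11,p))
camera('scene');print([np.round(d['at'],3) for d in spot_point('nib_jar','scene')])
plan([.482,-.438,.25],0.07)
E
python3 -m creep '1 -0.6 0.1 0 0;1 -0.6 0.1 0 0;1 -0.6 0.1 0 0;1 -0.6 0.1 0 0'
python3 - <<'E'
from h import *
p=camera_params('wrist');im=camera('wrist');cv2.imwrite('pics/w7.png',im[:,:,::-1])
print([(np.round(d['at'],3),d['conf']) for d in spot_point('nib_jar','wrist')],rect('nib_jar','wrist',.11,p))
g=cut_out('nib_jar','wrist')[0]['pixels'];y,x=np.nonzero(g);print(x.min(),x.max(),y.min(),y.max())
print([r for r in [(r,np.nonzero(g[r])[0][[0,-1]]) for r in range(y.min(),y.max(),8)]])
plan([.482,-.438,.17],0.07)
E
```

```text
[[ 0.47970697 -0.42795232]]
[array([ 0.48 , -0.443, -0.002])]
shift [-1.023  0.141  0.082] turn -0.001 now [ 0.4506 -0.2863  0.2627] yaw 0.067 j6 0.94
clock: 12.9
eef_pos: [0.4718, -0.3748, 0.2635]
tool_rot: [0.683, 0.73, 0.0, -0.001]
ft_force: [0.0, -0.4, 0.3]
grip_width: 0.0852
grasp_force: 0.0
[] ([0.4819999933242798, -0.420199990272522], np.float32(91.8), np.float32(57.6), np.float32(1.677), 0.79)
300 355 190 270
[(190, array([319, 328])), (198, array([307, 342])), (206, array([302, 346])), (214, array([301, 349])), (222, array([300, 352])), (230, array([300, 352])), (238, array([301, 355])), (246, array([301, 355])), (254, array([302, 354])), (262, array([308, 349]))]
shift [-0.427  0.036  0.631] turn -0.001 now [ 0.4722 -0.3745  0.2646] yaw 0.068 j6 0.83
```

View pics/w7.png

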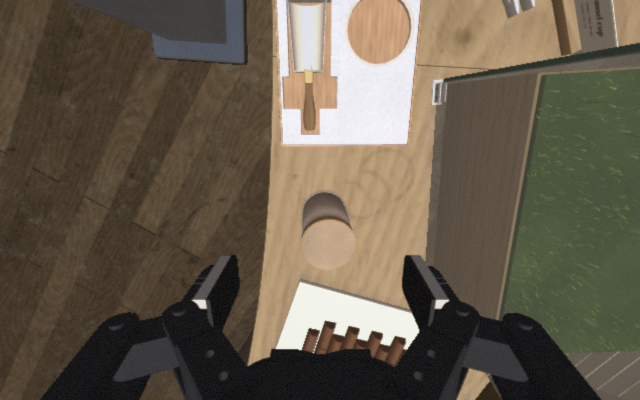

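Cork top centred at (328.5,244). I'll triangulate it with the previous view.

Run:
```python
from h import *
p=camera_params('wrist');P,r=pose();rel=r.inv().apply(p['eye']-P)
q=dict(p);q['eye']=np.array([.4506,-.2863,.2627])+r.apply(rel)
for h in (.1,.105,.11,.115,.12): print(h,onplane([(338,310)],0,h,q),onplane([(328.5,244)],0,h,p))
for h in (.0,.043,.086): print(h,onplane([(326,194)],0,h,p))
x=onplane([(328.5,244)],0,.11,p)[0]
plan([*x,.17],0.07)
```

```text
0.1 [[ 0.48212055 -0.43759372]] [[ 0.48570013 -0.43996019]]
0.105 [[ 0.48145942 -0.43342413]] [[ 0.48536111 -0.43733334]]
0.11 [[ 0.4807983  -0.42925453]] [[ 0.48502208 -0.43470649]]
0.115 [[ 0.48013717 -0.42508493]] [[ 0.48468306 -0.43207964]]
0.12 [[ 0.47947604 -0.42091533]] [[ 0.48434404 -0.42945279]]
0.0 [[ 0.48289998 -0.41471815]]
0.043 [[ 0.48105912 -0.40085235]]
0.086 [[ 0.47921826 -0.38698655]]
shift [-0.406  0.058  0.631] turn -0.001 now [ 0.4722 -0.3745  0.2646] yaw 0.068 j6 0.83
```

```bash
python3 -m creep '1 -0.42 0.05 0.38 0;1 -0.42 0.05 0.38 0;1 -0.42 0.05 0.38 0;1 -0.42 0.05 0.38 0;1 -0.42 0.05 0.38 0'
python3 - <<'E'
from h import *
p=camera_params('wrist');im=camera('wrist');cv2.imwrite('pics/w8.png',im[:,:,::-1])
print([(np.round(d['at'],3),d['conf']) for d in spot_point('nib_jar','wrist')],rect('nib_jar','wrist',.11,p))
plan([.484,-.437,.071],0.07)
E
```

```text
clock: 13.72
eef_pos: [0.4845, -0.4373, 0.2092]
tool_rot: [0.683, 0.731, 0.0, 0.001]
ft_force: [-0.4, 0.2, -0.1]
grip_width: 0.0856
grasp_force: 0.0
[(array([ 0.486, -0.441, -0.003]), 0.88)] ([0.48420000076293945, -0.42800000309944153], np.float32(76.8), np.float32(58.3), np.float32(1.598), 0.71)
shift [ 0.004 -0.003  0.917] turn -0.001 now [ 0.4843 -0.4374  0.2086] yaw 0.068 j6 0.77
```

View pics/w8.png

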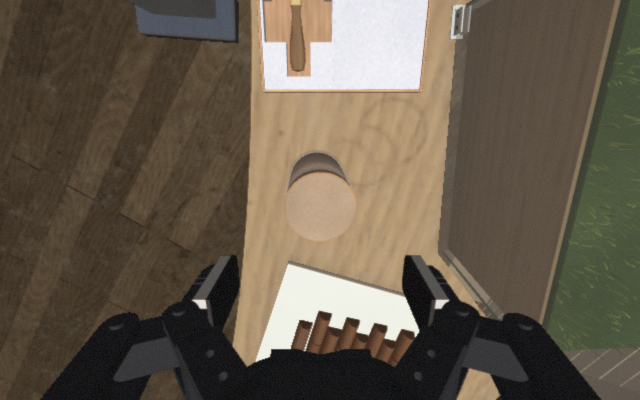

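Cork centred at (321,206), in line between the fingers.

Run:
```python
from h import *
p=camera_params('wrist');print([(h,onplane([(321,206)],0,h,p)) for h in (.1,.11)], project([[.484,-.437,.11],[.484,-.441,.11]],p))
x=onplane([(321,206)],0,.11,p)[0];plan([*x,.071],0.07)
```

```text
[(0.1, array([[ 0.48505003, -0.43835367]])), (0.11, array([[ 0.48476034, -0.43463624]]))] [[319.85947745 208.67554227]
 [319.5260716  213.26400657]]
shift [0.02  0.003 0.917] turn -0.001 now [ 0.4843 -0.4374  0.2086] yaw 0.068 j6 0.77
```

Views 7 and 8 agree at a height of 0.110, so the jar is at (0.485, -0.4347).

```bash
python3 -m creep '1 0.02 0.003 0.3 0;1 0.02 0.003 0.5 0;1 0.02 0.003 0.65 0;1 0.02 0.003 0.8 0;1 0.02 0.003 0.9 0;1 0.02 0.003 0.917 0;1 0.02 0.003 0.917 0' && python3 -m creep '0 0 0 0 0;0 0 0 0 0;0 0 0 0 0;0 0 0 0 0' && python3 -m creep '0 0 0 -0.2 0;0 0 0 -0.6 0;0 0 0 -0.8 0;0 0 0 -0.8 0;0 0 0 -0.8 0'
python3 - <<'E'
from h import *
T=np.array([.4938,-.2567,.070]);c,s=np.cos(T[2]),np.sin(T[2]);g=T[:2]+np.array([[c,-s],[s,c]])@[.036,.045];print(g)
p=camera_params('wrist');im=camera('wrist');cv2.imwrite('pics/w9.png',im[:,:,::-1])
plan([*g,.19])
E
```

```text
clock: 14.75
eef_pos: [0.4845, -0.435, 0.0704]
tool_rot: [0.683, 0.73, -0.0, 0.001]
ft_force: [1.3, -0.2, 0.5]
grip_width: 0.0852
grasp_force: 0.0
clock: 15.25
eef_pos: [0.4842, -0.4354, 0.0717]
tool_rot: [0.683, 0.73, -0.0, 0.001]
ft_force: [-1.9, 1.0, 4.9]
grip_width: 0.0619
grasp_force: 59.2
clock: 15.88
eef_pos: [0.4833, -0.434, 0.1876]
tool_rot: [0.683, 0.73, -0.0, -0.002]
ft_force: [-1.4, -0.3, -3.8]
grip_width: 0.0618
grasp_force: 59.4
[ 0.52656441 -0.20929226]
shift [ 1.473  0.39  -0.017] turn 0 now [ 0.483  -0.4337  0.1869] yaw 0.067 j6 0.77
```

View pics/w9.png

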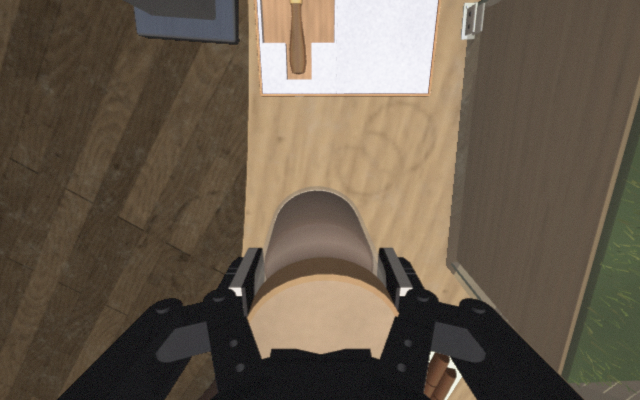

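The jar is held upright. Its glass front is at (318,187) and the cork's front edge is at (324,272). I'll work out its offset in the hand.

Run:
```python
from h import *
p=camera_params('wrist');P,r=pose()
for px,dz in [((322,272),.039),((318,187),-.071),((318,190),-.069),((248,315),.039),((400,315),.039)]:
    h=P[2]+dz;q=onplane([px],0,h,p)[0];print(px,dz,r.inv().apply(np.r_[q,h]-P).round(4))
```

```text
(322, 272) 0.039 [ 0.0313  0.0006 -0.0389]
(318, 187) -0.071 [ 0.027  -0.0016  0.0711]
(318, 190) -0.069 [ 0.0255 -0.0016  0.0691]
(248, 315) 0.039 [ 0.0143 -0.0246 -0.0389]
(400, 315) 0.039 [ 0.0145  0.0271 -0.039 ]
```

```bash
python3 -m creep '0 0.75 0.19 0 0;0 0.75 0.19 0 0;0 0.75 0.19 0 0;0 0.75 0.19 0 0' && python3 -m creep '0 0.72 0.2 0 0;0 0.72 0.2 0 0;0 0.72 0.2 0 0;0 0.72 0.2 0 0;0 0.72 0.2 0 0'
python3 - <<'E'
from h import *
p=camera_params('wrist');im=camera('wrist');cv2.imwrite('pics/w10.png',im[:,:,::-1])
plan([.5265,-.2093,.076])
E
```

```text
clock: 16.42
eef_pos: [0.5045, -0.3202, 0.188]
tool_rot: [0.683, 0.731, -0.001, -0.001]
ft_force: [-0.1, -0.1, -3.0]
grip_width: 0.0622
grasp_force: 59.7
clock: 17.05
eef_pos: [0.5274, -0.2125, 0.1893]
tool_rot: [0.684, 0.73, -0.0, -0.0]
ft_force: [-0.5, 0.2, -3.5]
grip_width: 0.0617
grasp_force: 59.7
shift [ 0.021 -0.004  0.756] turn 0 now [ 0.5274 -0.2124  0.1894] yaw 0.065 j6 1.12
```

```bash
python3 -m creep '0 0.018 -0.004 0.3 0;0 0.018 -0.004 0.5 0;0 0.018 -0.004 0.6 0;0 0.018 -0.004 0.65 0;0 0.018 -0.004 0.69 0;0 0.018 -0.004 0.72 0;0 0.018 -0.004 0.74 0;0 0.018 -0.004 0.75 0;0 0.018 -0.004 0.75 0'
python3 - <<'E'
from h import *
p=camera_params('wrist');im=camera('wrist');cv2.imwrite('pics/w11.png',im[:,:,::-1])
plan([.5265,-.2093,.0747])
E
```

```text
clock: 18.23
eef_pos: [0.527, -0.2082, 0.0773]
tool_rot: [0.683, 0.73, 0.0, 0.0]
ft_force: [0.4, 0.0, -3.5]
grip_width: 0.0619
grasp_force: 59.7
shift [-0.007 -0.004  0.018] turn 0 now [ 0.527  -0.2082  0.0774] yaw 0.067 j6 1.13
```

View pics/w11.png

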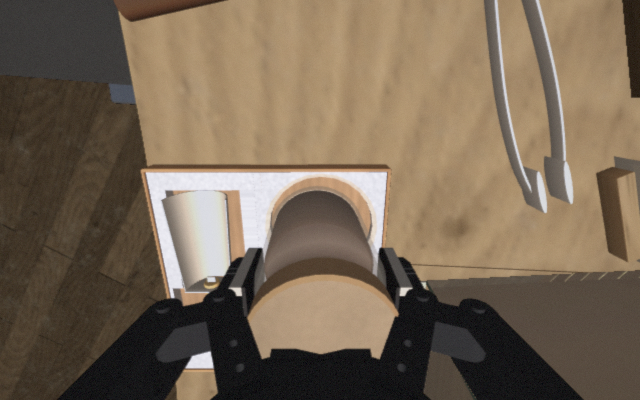

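The jar's base is inside the round pocket, with its ring visible at (271–371, 178). I'll lower the last few millimetres and release.

```bash
python3 -m creep '0 -0.006 -0.004 0.006 0;0 -0.006 -0.004 0.012 0;0 -0.006 -0.004 0.018 0;0 -0.006 -0.004 0.018 0;0 -0.006 -0.004 0.018 0'
```

```text
clock: 18.9
eef_pos: [0.5265, -0.2091, 0.0748]
tool_rot: [0.683, 0.73, 0.0, 0.0]
ft_force: [-0.7, 0.7, 0.4]
grip_width: 0.062
grasp_force: 60.0
```

```bash
python3 -m creep '1 0 0 0 0;1 0 0 0 0;1 0 0 0 0;1 0 0 -0.2 0;1 0 0 -0.6 0;1 0 0 -0.97 0;1 0 0 -0.97 0;1 0 0 -0.97 0'
python3 - <<'E'
from h import *
p=camera_params('wrist');im=camera('wrist');cv2.imwrite('pics/w12.png',im[:,:,::-1])
print([np.round(d['at'],3) for d in spot_point('nib_jar','wrist')])
plan([.42,-.07,.22])
E
```

```text
clock: 19.9
eef_pos: [0.5263, -0.2091, 0.2199]
tool_rot: [0.683, 0.73, 0.0, 0.0]
ft_force: [-0.6, -0.0, -0.9]
grip_width: 0.0856
grasp_force: 0.0
[array([ 0.527, -0.21 ,  0.001])]
shift [ 0.97  -0.639 -0.008] turn 0 now [ 0.5254 -0.2088  0.2183] yaw 0.067 j6 1.13
```

```bash
python3 -m creep '1 0.3 -0.64 0 0;1 0.97 -0.64 0 0;1 0.97 -0.64 0 -0.56;1 0.97 -0.64 0 -0.56;1 0.97 -0.64 0 -0.56;1 0.97 -0.64 0 -0.56;1 0.97 -0.64 0 -0.56;1 0.97 -0.64 0 -0.56;1 0.97 -0.64 0 -0.56;1 0.97 -0.64 0 -0.56;1 0.97 -0.64 0 -0.56;1 0.97 -0.64 0 -0.56'
cat >> h.py <<'E'
def pcs(a,c,p,hs=dict(choc_roll=.014,choc_log=.01,choc_cup=.028)):
    for t in a:
        try: print(c,t,pca(t,c,hs[t],p),rect(t,c,hs[t],p)[3:])
        except Exception as e: print(c,t,'none')
E
python3 - <<'E'
from h import *
a=['choc_roll','choc_log','choc_cup']
p=camera_params('wrist');im=camera('wrist');cv2.imwrite('pics/w13.png',im[:,:,::-1]);pcs(a,'wrist',p)
im=camera('top');p=camera_params('top');pcs(a,'top',p)
im=camera('scene');p=camera_params('scene');pcs(a,'scene',p)
plan([.439,-.073,.15],1.84)
E
```

```text
clock: 21.5
eef_pos: [0.4198, -0.0702, 0.2183]
tool_rot: [-0.129, 0.992, 0.001, -0.002]
ft_force: [-1.1, -0.8, -0.3]
grip_width: 0.0852
grasp_force: 0.0
wrist choc_roll (array([ 0.4369, -0.0733]), np.float64(0.255), np.float64(0.0663), np.float64(0.0167)) (np.float32(0.259), 0.66)
wrist choc_log (array([0.4449, 0.022 ]), np.float64(0.184), np.float64(0.0459), np.float64(0.0211)) (np.float32(0.157), 0.72)
wrist choc_cup (array([0.4475, 0.0906]), np.float64(0.986), np.float64(0.0458), np.float64(0.035)) (np.float32(0.381), 0.71)
top choc_roll none
top choc_log none
top choc_cup none
scene choc_roll none
scene choc_log (array([0.4453, 0.0194]), np.float64(0.263), np.float64(0.0484), np.float64(0.0241)) (np.float32(0.103), 0.62)
scene choc_cup (array([0.4423, 0.0832]), np.float64(0.85), np.float64(0.0589), np.float64(0.0292)) (np.float32(0.801), 0.49)
shift [-0.112 -0.047  0.467] turn -0.004 now [ 0.4209 -0.0704  0.2201] yaw 1.826 j6 -0.42
```

View pics/w13.png

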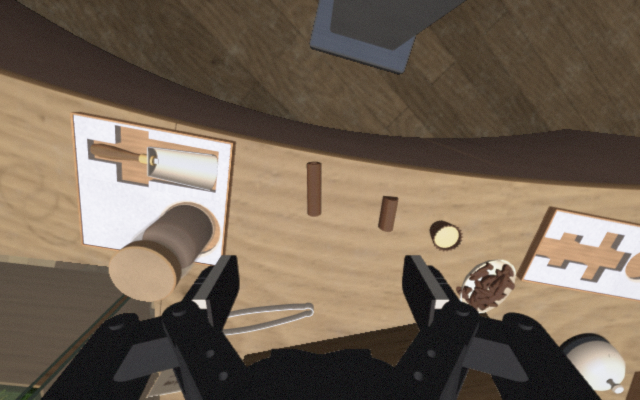

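Large tray filled at left. The roll is at (314,188), the log at (388,213), the cup at (446,236) and the narrow tray at right. I'll move over the roll and refine.

```bash
python3 -m creep '0.5 -0.11 -0.05 0.5 0;0.5 -0.11 -0.05 0.5 0;0.5 -0.11 -0.05 0.5 0;0.5 -0.11 -0.05 0.5 0;0.5 -0.11 -0.05 0.5 0'
python3 - <<'E'
from h import *
p=camera_params('wrist');im=camera('wrist');cv2.imwrite('pics/w14.png',im[:,:,::-1])
r=cut_out('choc_roll','wrist')[0]['pixels'];y,x=np.nonzero(r);print(x.min(),x.max(),y.min(),y.max())
for h in (.009,.014,.018): print(h,pca('choc_roll','wrist',h,p),rect('choc_roll','wrist',h,p)[:4])
for t in ('choc_roll','choc_log','choc_cup'): print(t,[np.round(d['at'],3) for d in spot_point(t,'wrist')],[np.round(d['at'],3) for d in boxes_of(t,'wrist')])
plan([.438,-.073,.025],1.828)
E
```

```text
clock: 22.98
eef_pos: [0.4397, -0.0737, 0.1466]
tool_rot: [-0.127, 0.992, -0.0, 0.002]
ft_force: [-0.4, -0.4, -0.1]
grip_width: 0.0428
grasp_force: 0.0
313 330 157 225
0.009 (array([ 0.4381, -0.0729]), np.float64(0.26), np.float64(0.0667), np.float64(0.0165)) ([0.43799999356269836, -0.07270000129938126], np.float32(66.7), np.float32(16.5), np.float32(0.256))
0.014 (array([ 0.4365, -0.0733]), np.float64(0.26), np.float64(0.0654), np.float64(0.0161)) ([0.43650001287460327, -0.0731000006198883], np.float32(65.4), np.float32(16.1), np.float32(0.256))
0.018 (array([ 0.4353, -0.0736]), np.float64(0.26), np.float64(0.0643), np.float64(0.0159)) ([0.4352000057697296, -0.07349999994039536], np.float32(64.3), np.float32(15.9), np.float32(0.256))
choc_roll [array([ 0.438, -0.074,  0.002])] [array([ 0.435, -0.074,  0.017])]
choc_log [array([0.443, 0.025, 0.004])] [array([0.442, 0.02 , 0.017])]
choc_cup [array([0.452, 0.098, 0.002])] [array([0.45 , 0.095, 0.026])]
shift [0.003 0.004 0.8  ] turn -0.001 now [ 0.4387 -0.0735  0.1449] yaw 1.826 j6 -0.42
```

```bash
python3 -m creep '0.5 0.008 0 0.4 0;0.5 0.008 0 0.6 0;0.5 0.008 0 0.72 0;0.5 0.008 0 0.8 0;0.5 0.008 0 0.8 0' && python3 -m creep '0 0 0 0 0;0 0 0 0 0;0 0 0 0 0;0 0 0 0 0' && python3 -m creep '0 0 0 -0.2 0;0 0 0 -0.5 0;0 0 0 -0.8 0;0 0 0 -0.8 0;0 0 0 -0.8 0'
python3 - <<'E'
from h import *
p=camera_params('wrist');P,r=pose();im=camera('wrist');cv2.imwrite('pics/w15.png',im[:,:,::-1])
q=cut_out('choc_roll','wrist')
if q:
    y,x=np.nonzero(q[0]['pixels']);print(x.min(),x.max(),y.min(),y.max())
    for row,dz in ((y.min(),-.025),(y.max(),-.007)):
        w=onplane([(320,row)],0,P[2]+dz,p)[0];print(row,r.inv().apply(np.r_[w,P[2]+dz]-P).round(4))
plan([.40,.1,.15],1.634)
E
```

```text
clock: 24.3
eef_pos: [0.4371, -0.0737, 0.0245]
tool_rot: [-0.127, 0.992, 0.0, -0.001]
ft_force: [-0.3, -0.0, -0.1]
grip_width: 0.0428
grasp_force: 0.0
clock: 24.8
eef_pos: [0.4385, -0.074, 0.0261]
tool_rot: [-0.127, 0.992, -0.0, 0.001]
ft_force: [-0.2, 0.3, 7.3]
grip_width: 0.0156
grasp_force: 60.4
clock: 25.42
eef_pos: [0.4372, -0.0737, 0.1447]
tool_rot: [-0.127, 0.992, 0.0, -0.0]
ft_force: [-0.3, 0.2, -1.2]
grip_width: 0.0152
grasp_force: 59.7
304 337 200 318
200 [0.0334 0.0001 0.025 ]
318 [-0.0276  0.0001  0.007 ]
shift [-0.058  1.181 -0.041] turn 0.061 now [ 0.4364 -0.0736  0.1437] yaw 1.826 j6 -0.42
```

```bash
python3 -m creep '0 -0.05 0.9 -0.1 0.06;0 -0.05 0.9 -0.1 0.06;0 -0.05 0.9 -0.1 0.06;0 -0.05 0.9 -0.1 0.06' && python3 -m creep '0 0 0.95 0 0;0 0 0.95 0 0;0 0 0.95 0 0;0 0 0.95 0 0'
python3 - <<'E'
from h import *
p=camera_params('wrist');P,r=pose();im=camera('wrist');cv2.imwrite('pics/w16.png',im[:,:,::-1])
print(fit(im,p,TAS,[.433,.3135,.064]))
im=camera('scene');print(fit(im,camera_params('scene'),TAS,[.433,.3135,.064]))
im=camera('top');print(fit(im,camera_params('top'),TAS,[.433,.3135,.064]))
plan([.433,.311,.15],1.634)
E
```

```text
clock: 26.02
eef_pos: [0.4096, 0.0598, 0.159]
tool_rot: [-0.035, 0.999, -0.0, -0.001]
ft_force: [0.7, -0.1, 0.2]
grip_width: 0.0152
grasp_force: 59.7
clock: 26.52
eef_pos: [0.4009, 0.2007, 0.159]
tool_rot: [-0.034, 0.999, -0.001, -0.001]
ft_force: [-0.5, 0.6, -0.1]
grip_width: 0.015
grasp_force: 59.7
(array([0.4307, 0.3111, 0.0811]), np.float64(1.36))
(array([0.4325, 0.3129, 0.0609]), np.float64(0.39))
(array([0.4317, 0.3133, 0.0521]), np.float64(1.45))
shift [-0.261  0.73   0.062] turn 0.001 now [0.401  0.1992 0.1595] yaw 1.636 j6 0.4
```

```bash
python3 -m creep '0 -0.25 0.73 0 0;0 -0.25 0.73 0 0;0 -0.25 0.73 0 0;0 -0.25 0.73 0 0;0 -0.25 0.73 0 0'
python3 - <<'E'
from h import *
p=camera_params('wrist');P,r=pose();im=camera('wrist');cv2.imwrite('pics/w17.png',im[:,:,::-1])
m=TAS.copy();far=m[m[:,0]<.012]
print(fit(im,p,TAS,[.4328,.3133,.062]),fit(im,p,far,[.4328,.3133,.062]))
T=np.array([.4328,.3133,.062]);c,s=np.cos(T[2]),np.sin(T[2])
v=im[:,:,::-1].copy()
for u in project(TAS@np.array([[c,s,0],[-s,c,0],[0,0,1]])+[T[0],T[1],0],p).round().astype(int):
    cv2.circle(v,tuple(map(int,u)),0,(0,255,0),-1)
cv2.imwrite('pics/w17o.png',v)
g=T[:2]+np.array([[c,-s],[s,c]])@[0,-.003];print(g);plan([*g,.05],1.633)
E
```

```text
clock: 27.3
eef_pos: [0.431, 0.3108, 0.16]
tool_rot: [-0.032, 0.999, -0.0, -0.0]
ft_force: [-0.7, 0.8, -0.1]
grip_width: 0.0151
grasp_force: 59.7
(array([0.4314, 0.3134, 0.0696]), np.float64(1.86)) (array([0.433 , 0.3135, 0.056 ]), np.float64(1.19))
[0.43298588 0.31030576]
shift [-0.013 -0.005  0.734] turn 0.001 now [0.4311 0.311  0.1601] yaw 1.636 j6 0.56
```

View pics/w17o.png

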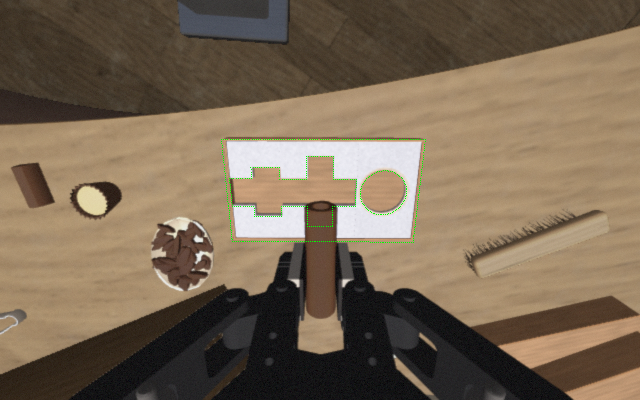

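The outline overlay matches the narrow tray (225–422, 138–242), with the roll held at (320,260). Lowering the roll.

```bash
python3 -m creep '0 -0.018 -0.005 0.4 0;0 -0.018 -0.005 0.6 0;0 -0.018 -0.005 0.7 0;0 -0.018 -0.005 0.74 0;0 -0.018 -0.005 0.78 0;0 -0.018 -0.005 0.82 0;0 -0.018 -0.005 0.84 0;0 -0.018 -0.005 0.855 0;0 -0.018 -0.005 0.855 0'
python3 - <<'E'
from h import *
camera('wrist');plan([.4338,.3103,.0285],1.633)
E
```

```text
clock: 28.48
eef_pos: [0.4339, 0.3121, 0.0317]
tool_rot: [-0.034, 0.999, -0.0, -0.0]
ft_force: [0.0, -0.2, 0.5]
grip_width: 0.0154
grasp_force: 59.7
shift [ 0.002 -0.012  0.022] turn 0.002 now [0.4339 0.3122 0.0318] yaw 1.638 j6 0.56
```

```bash
python3 -m creep '0 0 -0.012 0 0;0 0 -0.012 0.008 0;0 0 -0.012 0.014 0;0 0 -0.012 0.016 0;0 0 -0.012 0.016 0'
```

```text
clock: 29.15
eef_pos: [0.434, 0.3103, 0.0293]
tool_rot: [-0.034, 0.999, -0.0, -0.0]
ft_force: [-0.7, 0.4, -0.0]
grip_width: 0.0156
grasp_force: 59.7
```

```bash
python3 -m creep '0.35 0 0 0 0;0.35 0 0 0 0;0.35 0 0 0 0;0.35 0 0 -0.2 0;0.35 0 0 -0.5 0;0.35 0 0 -0.9 0;0.5 0 0 -0.9 0;0.5 0 0 -0.9 0'
python3 - <<'E'
from h import *
T=np.array([.4329,.3134,.062])
p=camera_params('wrist');im=camera('wrist')
for t in ('choc_roll',):
    try:
        o,a,l,w=pca(t,'wrist',.017,p);c,s=np.cos(T[2]),np.sin(T[2]);print(t,np.array([[c,s],[-s,c]])@(o-T[:2]),a-T[2],l,w)
    except Exception as e: print(e)
    print([(np.round(d['at'],3),round(d['conf'],2)) for d in spot_point(t,'wrist')],[(np.round(d['at'],3),round(d['conf'],2)) for d in boxes_of(t,'wrist')])
plan([.40,.2,.16])
E
```

```text
clock: 30.15
eef_pos: [0.4339, 0.3102, 0.1644]
tool_rot: [-0.034, 0.999, 0.0, 0.0]
ft_force: [-0.4, -0.3, -0.5]
grip_width: 0.0429
grasp_force: 0.0
choc_roll [-0.00086595 -0.00265144] 0.010999999999999996 0.0667 0.0175
[(array([0.435, 0.309, 0.003]), 0.7)] [(array([0.43 , 0.31 , 0.021]), 0.63)]
shift [ 0.269 -0.714  0.02 ] turn 0 now [0.4331 0.3096 0.1627] yaw 1.638 j6 0.55
```

```bash
python3 -m creep '0.5 0.04 -0.95 0 0;0.5 0.04 -0.95 0 0;0.5 0.04 -0.95 0 0;0.5 0.04 -0.95 0 0' && python3 -m creep '0.5 0.04 -0.95 0 -0.03;0.5 0.04 -0.95 0 -0.03;0.5 0.04 -0.95 0 -0.03;0.5 0.04 -0.95 0 -0.03;0.5 0.04 -0.95 0.1 -0.03;0.5 0.04 -0.95 0.1 -0.03'
python3 - <<'E'
from h import *
for k in (0,1):
    p=camera_params('wrist');im=camera('wrist');cv2.imwrite(f'pics/w18.png',im[:,:,::-1])
    for h in (.0,.008,.016): print(h,pca('choc_log','wrist',h,p),rect('choc_log','wrist',h,p)[3])
    print([np.round(d['at'],3) for d in spot_point('choc_log','wrist')],[np.round(d['at'],3) for d in boxes_of('choc_log','wrist')])
plan([.445,.0235,.028],1.741)
E
```

```text
clock: 30.85
eef_pos: [0.4374, 0.1669, 0.1638]
tool_rot: [-0.032, 0.999, 0.0, -0.001]
ft_force: [0.5, 0.6, 0.3]
grip_width: 0.0426
grasp_force: 0.0
clock: 31.6
eef_pos: [0.4406, 0.0268, 0.1484]
tool_rot: [-0.082, 0.997, 0.0, -0.001]
ft_force: [-1.0, -0.5, 0.1]
grip_width: 0.0428
grasp_force: 0.0
0.0 (array([0.4482, 0.0252]), np.float64(0.156), np.float64(0.0466), np.float64(0.0189)) 0.171
0.008 (array([0.4455, 0.0248]), np.float64(0.156), np.float64(0.0452), np.float64(0.0184)) 0.171
0.016 (array([0.4429, 0.0245]), np.float64(0.156), np.float64(0.0438), np.float64(0.0178)) 0.171
[array([0.444, 0.026, 0.005])] [array([0.445, 0.024, 0.02 ])]
0.0 (array([0.4485, 0.0254]), np.float64(0.168), np.float64(0.0468), np.float64(0.0198)) 0.201
0.008 (array([0.4458, 0.025 ]), np.float64(0.168), np.float64(0.0454), np.float64(0.0192)) 0.201
0.016 (array([0.4432, 0.0246]), np.float64(0.168), np.float64(0.044), np.float64(0.0187)) 0.201
[array([0.446, 0.025, 0.006])] [array([0.446, 0.024, 0.02 ]), array([ 0.514, -0.184,  0.066])]
shift [-0.023 -0.015  0.809] turn -0.003 now [0.4412 0.0251 0.1494] yaw 1.732 j6 -0.1
```

```bash
python3 -m creep '0.45 -0.026 -0.006 0.4 -0.003;0.45 -0.026 -0.006 0.6 -0.003;0.45 -0.026 -0.006 0.72 -0.003;0.45 -0.026 -0.006 0.81 -0.003;0.45 -0.026 -0.006 0.81 -0.003' && python3 -m creep '0 0 0 0 0;0 0 0 0 0;0 0 0 0 0;0 0 0 0 0' && python3 -m creep '0 0 0 -0.2 0;0 0 0 -0.5 0;0 0 0 -0.85 0;0 0 0 -0.85 0;0 0 0 -0.85 0'
python3 - <<'E'
from h import *
p=camera_params('wrist');P,r=pose();im=camera('wrist');cv2.imwrite('pics/w19.png',im[:,:,::-1])
q=cut_out('choc_log','wrist')
if q:
    y,x=np.nonzero(q[0]['pixels']);print(x.min(),x.max(),y.min(),y.max())
    for row,dz in ((y.min(),-.028),(y.max(),-.012)):
        w=onplane([(320,row)],0,P[2]+dz,p)[0];print(row,r.inv().apply(np.r_[w,P[2]+dz]-P).round(4))
plan([.43,.25,.16],1.633)
E
```

```text
clock: 33.12
eef_pos: [0.4446, 0.0248, 0.0272]
tool_rot: [-0.085, 0.996, 0.0, -0.001]
ft_force: [-0.5, -0.4, 0.3]
grip_width: 0.0384
grasp_force: 0.0
clock: 33.62
eef_pos: [0.4461, 0.0249, 0.0288]
tool_rot: [-0.085, 0.996, -0.0, 0.001]
ft_force: [-1.1, 0.3, 6.4]
grip_width: 0.0131
grasp_force: 58.9
clock: 34.25
eef_pos: [0.4449, 0.0249, 0.1552]
tool_rot: [-0.085, 0.996, -0.0, 0.0]
ft_force: [-0.4, 0.4, -0.4]
grip_width: 0.0131
grasp_force: 57.6
304 337 218 297
218 [0.0218 0.0001 0.028 ]
297 [-0.018   0.0001  0.012 ]
shift [-0.163  1.495 -0.04 ] turn 0.035 now [0.444  0.0248 0.154 ] yaw 1.742 j6 -0.11
```

```bash
python3 -m creep '0 -0.1 0.75 0 0;0 -0.1 0.75 0 0;0 -0.1 0.75 0 0;0 -0.1 0.75 0 0' && python3 -m creep '0 -0.1 0.78 0 0.035;0 -0.1 0.78 0 0.035;0 -0.1 0.78 0 0.035;0 -0.1 0.78 0 0.035;0 -0.1 0.78 0 0.035'
python3 - <<'E'
from h import *
camera('wrist');P,r=pose();p=camera_params('wrist');im=camera('wrist');cv2.imwrite('pics/w20.png',im[:,:,::-1])
plan([.4367,.2585,.0318],1.633)
E
```

```text
clock: 34.85
eef_pos: [0.4399, 0.138, 0.1541]
tool_rot: [-0.086, 0.996, -0.001, -0.001]
ft_force: [-0.4, 0.6, 0.5]
grip_width: 0.0129
grasp_force: 57.7
clock: 35.48
eef_pos: [0.4357, 0.2543, 0.155]
tool_rot: [-0.029, 1.0, -0.0, -0.0]
ft_force: [-0.2, 0.2, 0.3]
grip_width: 0.013
grasp_force: 57.7
shift [-0.007  0.026  0.824] turn -0.001 now [0.4359 0.2546 0.1553] yaw 1.629 j6 0.47
```

```bash
python3 -m creep '0 -0.007 0.026 0.4 0;0 -0.007 0.026 0.6 0;0 -0.007 0.026 0.66 0;0 -0.007 0.026 0.69 0;0 -0.007 0.026 0.69 0'
python3 - <<'E'
from h import *
plan([.4367,.2585,.0318],1.633)
E
```

```text
clock: 36.2
eef_pos: [0.4375, 0.2604, 0.0529]
tool_rot: [-0.03, 1.0, 0.0, 0.001]
ft_force: [0.0, -0.3, 0.7]
grip_width: 0.0128
grasp_force: 57.7
shift [ 0.006 -0.012  0.141] turn -0.001 now [0.4375 0.2604 0.0529] yaw 1.631 j6 0.48
```

```bash
python3 -m creep '0 0.005 -0.013 0 0;0 0.005 -0.013 0.05 0;0 0.005 -0.013 0.09 0;0 0.005 -0.013 0.12 0;0 0.005 -0.013 0.135 0;0 0.005 -0.013 0.14 0;0 0.005 -0.013 0.14 0'
```

```text
clock: 37.08
eef_pos: [0.4355, 0.2579, 0.0318]
tool_rot: [-0.03, 1.0, -0.0, -0.0]
ft_force: [-2.5, -2.5, 9.0]
grip_width: 0.0129
grasp_force: 60.4
```

```bash
python3 -m creep '0.35 0 0 0 0;0.35 0 0 0 0;0.35 0 0 0 0;0.35 0 0 -0.2 0;0.35 0 0 -0.5 0;0.35 0 0 -0.85 0;0.5 0 0 -0.85 0;0.5 0 0 -0.85 0'
python3 - <<'E'
from h import *
T=np.array([.4329,.3134,.062]);c,s=np.cos(T[2]),np.sin(T[2])
for cam in ('wrist','scene'):
  p=camera_params(cam);im=camera(cam);cv2.imwrite(f'pics/{cam}21.png',im[:,:,::-1])
  for t,h in (('choc_roll',.017),('choc_log',.013)):
    try:
        o,a,l,w=pca(t,cam,h,p);print(t,np.array([[c,s],[-s,c]])@(o-T[:2]),a-T[2],l,w)
    except Exception as e: print(e)
    print([(np.round(d['at'],3),round(d['conf'],2)) for d in spot_point(t,cam)],[(np.round(d['at'],3),round(d['conf'],2)) for d in boxes_of(t,cam)])
plan([.45,.096,.15])
E
```

```text
clock: 38.08
eef_pos: [0.4357, 0.258, 0.158]
tool_rot: [-0.03, 1.0, -0.0, -0.0]
ft_force: [0.3, 0.7, -0.5]
grip_width: 0.0423
grasp_force: 0.0
choc_roll [-0.00135192 -0.00402397] 0.0 0.0675 0.0169
[(array([0.434, 0.311, 0.001]), 0.77)] [(array([0.43 , 0.31 , 0.022]), 0.63)]
choc_log [-0.0019045  -0.05488746] -0.006999999999999999 0.0443 0.0181
[(array([0.436, 0.261, 0.009]), 0.63)] [(array([0.432, 0.26 , 0.025]), 0.7)]
choc_roll [-0.0011379  -0.00864611] 0.07800000000000001 0.0632 0.0232
[(array([0.433, 0.309, 0.001]), 0.59)] [(array([0.432, 0.302, 0.018]), 0.43)]
choc_log [-0.00140345 -0.0597278 ] 0.061 0.0439 0.0252
[(array([0.433, 0.253, 0.003]), 0.5)] []
shift [-0.028 -1.084  0.056] turn 0 now [0.4359 0.2581 0.1583] yaw 1.632 j6 0.47
```

```bash
python3 -m creep '0.7 0 -0.55 0 0;0.7 0 -0.55 0 0;0.7 0 -0.55 0 0' && python3 -m creep '0.7 -0.02 -0.53 0 0;0.7 -0.02 -0.53 0 0;0.7 -0.02 -0.53 0 0;0.7 -0.02 -0.53 0 0'
python3 - <<'E'
from h import *
for k in (0,1):
    p=camera_params('wrist');im=camera('wrist');cv2.imwrite('pics/w22.png',im[:,:,::-1])
    q=cut_out('choc_cup','wrist')[0]['pixels'];y,x=np.nonzero(q);print(x.min(),x.max(),y.min(),y.max(),rect('choc_cup','wrist',.028,p))
    # cream disc (bright) inside the mask
    g=cv2.cvtColor(im,cv2.COLOR_RGB2GRAY);b=(g>140)&q;yy,xx=np.nonzero(b);print('cream',xx.mean(),yy.mean(),np.ptp(xx),np.ptp(yy),onplane([(xx.mean(),yy.mean())],0,.026,p))
    print([np.round(d['at'],3) for d in spot_point('choc_cup','wrist')],[np.round(d['at'],3) for d in boxes_of('choc_cup','wrist')])
plan([.452,.096,.04],1.632)
E
```

```text
clock: 39.15
eef_pos: [0.441, 0.1746, 0.1586]
tool_rot: [-0.029, 1.0, 0.0, 0.0]
ft_force: [-0.1, 0.4, 0.3]
grip_width: 0.0597
grasp_force: 0.0
clock: 39.65
eef_pos: [0.449, 0.0977, 0.1584]
tool_rot: [-0.031, 1.0, 0.0, 0.0]
ft_force: [0.6, 0.1, 0.6]
grip_width: 0.0598
grasp_force: 0.0
301 338 178 215 ([0.44929999113082886, 0.09730000048875809], np.float32(35.7), np.float32(34.0), np.float32(0.062), 0.8)
cream 318.538961038961 196.05324675324675 35 34 [[0.44923886 0.09646387]]
[array([0.451, 0.098, 0.002])] [array([0.452, 0.098, 0.029])]
300 336 179 215 ([0.4498000144958496, 0.09600000083446503], np.float32(33.4), np.float32(32.6), np.float32(2.43), 0.8)
cream 318.4602960969044 196.6271870794078 31 29 [[0.44945502 0.09609223]]
[array([0.453, 0.096, 0.004])] [array([0.45 , 0.099, 0.027])]
shift [-0.022 -0.006  0.789] turn -0.0 now [0.4487 0.0968 0.1583] yaw 1.632 j6 0.15
```

```bash
python3 -m creep '0.7 -0.012 -0.004 0.4 0;0.7 -0.012 -0.004 0.6 0;0.7 -0.012 -0.004 0.72 0;0.7 -0.012 -0.004 0.8 0;0.7 -0.012 -0.004 0.8 0' && python3 -m creep '0 0 0 0 0;0 0 0 0 0;0 0 0 0 0;0 0 0 0 0' && python3 -m creep '0 0 0 -0.2 0;0 0 0 -0.5 0;0 0 0 -0.8 0;0 0 0 -0.8 0;0 0 0 -0.8 0'
python3 - <<'E'
from h import *
p=camera_params('wrist');P,r=pose();im=camera('wrist');cv2.imwrite('pics/w23.png',im[:,:,::-1])
q=cut_out('choc_cup','wrist')
if q:
    q=q[0]['pixels'];y,x=np.nonzero(q);print(x.min(),x.max(),y.min(),y.max())
    g=cv2.cvtColor(im,cv2.COLOR_RGB2GRAY);b=(g>140)&q;yy,xx=np.nonzero(b)
    h=P[2]-.0125;w=onplane([(xx.mean(),yy.mean())],0,h,p)[0];print('cream',xx.min(),xx.max(),yy.min(),yy.max(),r.inv().apply(np.r_[w,h]-P).round(4))
plan([.43,.37,.16],1.633)
E
```

```text
clock: 40.78
eef_pos: [0.4501, 0.096, 0.0378]
tool_rot: [-0.03, 1.0, -0.0, -0.001]
ft_force: [-0.0, 0.5, 0.7]
grip_width: 0.0599
grasp_force: 0.0
clock: 41.28
eef_pos: [0.4516, 0.0963, 0.0397]
tool_rot: [-0.03, 1.0, 0.0, 0.001]
ft_force: [-1.5, -0.4, 5.2]
grip_width: 0.0321
grasp_force: 59.1
clock: 41.9
eef_pos: [0.4504, 0.096, 0.1583]
tool_rot: [-0.03, 1.0, 0.0, 0.0]
ft_force: [-0.5, -0.1, -0.3]
grip_width: 0.0325
grasp_force: 59.7
290 352 225 293
cream 293 348 229 293 [0.0035 0.0002 0.0125]
shift [ 0.019  1.832 -0.019] turn -0.0 now [0.4496 0.0959 0.1572] yaw 1.632 j6 0.15
```

```bash
python3 - <<'E'
from h import *
p=camera_params('wrist');P,r=pose();im=cv2.imread('pics/w23.png')
for row in (225,229,293):
  for dz in (-.0115,-.0135): 
    h=P[2]+dz;w=onplane([(320,row)],0,h,p)[0];print(row,dz,r.inv().apply(np.r_[w,h]-P).round(4))
for col in (310,320,330): print(col,[tuple(int(v) for v in im[y,col]) for y in range(215,305,4)])
E
python3 -m creep '0 0.01 0.92 0 0;0 0.01 0.92 0 0;0 0.01 0.92 0 0;0 0.01 0.92 0 0' && python3 -m creep '0 0.01 0.9 0 0;0 0.01 0.9 0 0;0 0.01 0.9 0 0;0 0.01 0.9 0 0;0 0.01 0.9 0 0'
python3 - <<'E'
from h import *
T=np.array([.4329,.3134,.062]);c,s=np.cos(T[2]),np.sin(T[2]);g=T[:2]+np.array([[c,-s],[s,c]])@[0,.059];print(g)
p=camera_params('wrist');im=camera('wrist');cv2.imwrite('pics/w24.png',im[:,:,::-1])
plan([*g,.06],1.632)
E
```

```text
225 -0.0115 [0.025  0.0001 0.0116]
225 -0.0135 [0.0241 0.0001 0.0136]
229 -0.0115 [0.0228 0.0001 0.0116]
229 -0.0135 [0.0219 0.0001 0.0136]
293 -0.0115 [-0.015   0.0001  0.0115]
293 -0.0135 [-0.0165  0.0001  0.0135]
310 [(128, 160, 189), (122, 151, 179), (124, 157, 183), (54, 69, 83), (29, 39, 53), (29, 37, 52), (71, 85, 113), (184, 226, 236), (185, 225, 237), (187, 226, 237), (186, 225, 237), (184, 226, 237), (183, 227, 237), (183, 226, 237), (183, 226, 237), (178, 225, 236), (179, 226, 237), (96, 129, 148), (35, 47, 65), (115, 145, 174), (114, 148, 177), (128, 158, 185), (125, 158, 183)]
320 [(123, 156, 185), (119, 150, 178), (116, 150, 177), (25, 35, 54), (28, 35, 51), (29, 38, 57), (128, 159, 182), (188, 228, 238), (186, 225, 236), (189, 227, 238), (188, 226, 238), (186, 225, 237), (186, 227, 238), (183, 225, 237), (181, 225, 235), (178, 224, 235), (181, 227, 238), (177, 226, 236), (39, 51, 74), (59, 75, 102), (120, 152, 177), (124, 157, 182), (129, 160, 187)]
330 [(119, 151, 179), (123, 156, 184), (123, 157, 188), (65, 83, 100), (30, 38, 53), (25, 34, 51), (57, 72, 100), (179, 223, 234), (183, 225, 237), (189, 228, 238), (186, 227, 237), (185, 227, 238), (181, 225, 236), (182, 224, 235), (182, 227, 237), (182, 227, 237), (174, 224, 235), (95, 129, 148), (41, 50, 76), (79, 97, 126), (113, 144, 171), (125, 157, 185), (131, 162, 188)]
clock: 42.5
eef_pos: [0.4397, 0.2339, 0.157]
tool_rot: [-0.031, 1.0, -0.001, -0.001]
ft_force: [0.3, -0.6, 0.5]
grip_width: 0.0325
grasp_force: 59.8
clock: 43.12
eef_pos: [0.4312, 0.3661, 0.158]
tool_rot: [-0.029, 1.0, -0.001, -0.0]
ft_force: [0.6, -0.9, 0.2]
grip_width: 0.0321
grasp_force: 59.8
[0.42924434 0.37228664]
shift [0.011 0.041 0.655] turn -0.001 now [0.4313 0.3663 0.1582] yaw 1.629 j6 0.65
```

```bash
python3 -m creep '0 0 0.041 0.3 0;0 0 0.041 0.5 0;0 0 0.041 0.6 0;0 0 0.041 0.65 0;0 0 0.041 0.65 0'
python3 - <<'E'
from h import *
plan([.4307,.3722,.0425],1.632)
E
```

```text
clock: 43.8
eef_pos: [0.431, 0.3744, 0.0613]
tool_rot: [-0.03, 1.0, 0.0, 0.0]
ft_force: [-0.1, 0.3, -0.3]
grip_width: 0.0322
grasp_force: 59.8
shift [ 0.003 -0.014  0.125] turn -0.0 now [0.431  0.3744 0.0613] yaw 1.631 j6 0.65
```

```bash
python3 -m creep '0 0.002 -0.014 0 0;0 0.002 -0.014 0.05 0;0 0.002 -0.014 0.08 0;0 0.002 -0.014 0.1 0;0 0.002 -0.014 0.115 0;0 0.002 -0.014 0.122 0;0 0.002 -0.014 0.125 0;0 0.002 -0.014 0.125 0'
```

```text
clock: 44.8
eef_pos: [0.4305, 0.3724, 0.0428]
tool_rot: [-0.03, 1.0, 0.0, 0.0]
ft_force: [-1.7, -2.0, 5.0]
grip_width: 0.0327
grasp_force: 60.3
```

```bash
python3 -m creep '0.6 0 0 0 0;0.6 0 0 0 0;0.6 0 0 0 0;0.6 0 0 -0.2 0;0.6 0 0 -0.5 0;0.6 0 0 -0.9 0;0.6 0 0 -0.9 0;0.6 0 0 -0.9 0' && python3 -m creep '0.6 0.5 -0.4 -0.3 0;0.6 0.5 -0.4 -0.3 0;0.6 0.5 -0.4 -0.3 0;0.6 0.5 -0.4 -0.3 0'
python3 - <<'E'
from h import *
def chk(T,L,cam):
  p=camera_params(cam);im=camera(cam);cv2.imwrite(f'pics/{cam}25.png',im[:,:,::-1]);c,s=np.cos(T[2]),np.sin(T[2]);M=np.array([[c,s],[-s,c]])
  for t,h in L:
    try:
        o,a,l,w=pca(t,cam,h,p);print(cam,t,(M@(o-T[:2])*1000).round(1),round(a-T[2],3),l,w)
    except Exception as e: print(e)
    for f in (spot_point,boxes_of): print('   ',[((M@(d['at'][:2]-T[:2])*1000).round(0),round(d['at'][2],3),round(d['conf'],2)) for d in f(t,cam)[:2]])
A=np.array([.4329,.3134,.062]);B=np.array([.4938,-.2567,.07])
L=[('choc_roll',.017),('choc_log',.013),('choc_cup',.03)]
chk(A,L,'wrist');chk(A,L,'top');chk(A,L,'scene');chk(B,[('scoop',.013),('nib_jar',.06)],'scene');chk(B,[('scoop',.013),('nib_jar',.06)],'top')
print(telemetry.get_obs()['eef_pos'])
E
```

```text
clock: 45.8
eef_pos: [0.4304, 0.3723, 0.177]
tool_rot: [-0.03, 1.0, 0.0, 0.0]
ft_force: [-0.2, -0.5, 0.8]
grip_width: 0.0515
grasp_force: 0.0
clock: 46.3
eef_pos: [0.3591, 0.3079, 0.221]
tool_rot: [-0.03, 1.0, -0.0, -0.001]
ft_force: [0.6, 0.5, 0.6]
grip_width: 0.0514
grasp_force: 0.0
wrist choc_roll [-1.8 -2.7] 0.004 0.0694 0.0165
    [(array([ 1., -4.]), 0.005, 0.89)]
    [(array([-5., -3.]), 0.019, 0.56)]
wrist choc_log [ -2.6 -53. ] -0.016 0.0468 0.0185
    [(array([  0., -54.]), 0.009, 0.71)]
    [(array([ -5., -51.]), 0.02, 0.82)]
wrist choc_cup [-4.4 57.6] 0.111 0.0396 0.0336
    [(array([ 1., 63.]), 0.006, 0.63)]
    [(array([-3., 58.]), 0.03, 0.93)]
top choc_roll [ 2.1 -3.2] -0.007 0.0618 0.0166
    [(array([-3., -4.]), 0.001, 0.63)]
    [(array([-3., -8.]), 0.018, 0.64)]
top choc_log [  0.3 -56.6] -0.038 0.0402 0.0192
    [(array([ -4., -55.]), 0.006, 0.58)]
    [(array([ -1., -58.]), 0.021, 0.4)]
top choc_cup [ 1.  60.3] 1.5 0.0343 0.0292
    [(array([ 1., 59.]), 0.002, 0.46)]
    []
list index out of range
    [(array([ 0., -4.]), 0.001, 0.5)]
    []
scene choc_log [ -1.3 -61.1] 0.2 0.03 0.014
    [(array([ -1., -60.]), 0.002, 0.41)]
    [(array([ -1., -65.]), 0.017, 0.49), (array([-10., -19.]), 0.013, 0.44)]
scene choc_cup [-5.8 46.8] 0.861 0.0636 0.0304
    [(array([ 7., 62.]), 0.002, 0.66)]
    [(array([ 1., 53.]), 0.027, 0.61)]
scene scoop [-40.2   0.6] 1.482 0.1408 0.0473
    [(array([-43.,  -1.]), 0.003, 0.67)]
    [(array([-40.,  19.]), 0.016, 0.77)]
scene nib_jar [41.9 44.3] 0.503 0.1825 0.0661
    [(array([34., 38.]), -0.0, 0.7)]
    [(array([18., 29.]), 0.077, 0.91)]
top scoop [-43.8   4.6] 1.563 0.1405 0.0431
    [(array([-25., 515.]), 0.001, 0.72), (array([-44.,   0.]), 0.003, 0.6)]
    [(array([-44.,  21.]), 0.007, 0.67)]
list index out of range
    [(array([34., 42.]), 0.001, 0.9)]
    [(array([30., 53.]), 0.109, 0.82)]
[0.3592605  0.30797485 0.22212903]
```

Every reading puts each piece inside its pocket limits, and the robot is clear of everything.

```bash
python3 -m creep '0.6 0 0 0 0;0.6 0 0 0 0;0.6 0 0 0 0' | head -1; python3 -c "
from workcell import ticket;print(ticket.job_done())"
```

```text
clock: 48.88
the job is handed in; nothing more can be done
None
```

I placed all five pieces in their pockets and handed the job in at about 49 s on the robot clock; the hand-in gave no verdict, so I only have my own camera checks to show they are seated.

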